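Turn a pair of spectacle lens blanks over from tray to tray

ROBOT

A 6-joint arm with a two-finger parallel gripper is mounted at the origin on the work surface. World frame = base frame: x ahead of the robot, y to its left, z up, the work surface at z = 0. Lengths are in m, angles in rad, forces in N, time in s.
With the tool pointing down it reaches from about 0.375 to 0.9 m from the base axis. Payload 3.1 kg.
Tool frame: the origin (TCP) lies at the very end of the fingers, on their centre line; the grasp point (between the pads) lies 19 mm behind it (tcp_to_grasp is the distance from the TCP to the grasp point, in m); z points along the fingers, y is the direction in which the jaws open and shut (so a half turn about z gives the same grasp; the last joint's range is limited). The gripper opens to 85 mm and grips with 20 to 120 N. Pads are 22 mm wide; open, the fingers measure 114 mm over their backs; the gripper's body (76 mm by 85 mm) begins 54 mm behind the grasp point. The pads swing forward as they close: fully open they stand 13 mm farther back than shut.
Start: joints at [1.091, 0.527, 1.433, -0, 1.181, -0.178], TCP at [0.185, 0.597, 0.231] pointing down, gripper open.
Joint ranges: [-3.08, 3.08], [-0.75, 2.2], [0.22, 2.44], [-1.43, 4.57], [0, 2.65], [-2.85, 2.85]. Speed limits (rad/s): [2.79, 2.79, 3.14, 3.14, 3.14, 3.14].

INTERFACE

Orientations are given as a unit quaternion [x, y, z, w].
In Python, from station import sense, snapshot, camera_info, sign_off, tcp_to_grasp gives the robot as it stands.
- The arm moves only by the shell command python3 -m inch 'ROWS' [FORCE]. ROWS is JSON, a list of rows, each a list of 3 entries, a list of its own where there are three numbers: the closure, from -1 (fully open) to 1 (shut), so that 0 is half open, then the shift along the tool's x, y, z normalised to -1 to 1, where 1 is 10 cm, then the turn, a rotation vector about the tool's x, y, z normalised to -1 to 1, where 1 is 360 degrees. In form: [[jaw, [dx, dy, dz], [ax, ay, az]], ...]. A call has 1 to 20 rows; each row is the pose to reach, as a shift and turn from the pose commanded when the call began, along the tool's axes at that moment, turning the shorter way round; what a row does not reach only later rows make up. A row lasts 1/10 s, in which the tool goes at most 50 mm and 8.59 degrees, less where a joint would pass 70% of its speed; a pose out of reach is approached as far as the arm can. A call with a number of a shift or a turn outside -1 to 1 is refused whole. A call with a gripper value outside its range is refused whole. The fingers move at their own pace and stop on an object; FORCE is the grip in N (left out, the last holds). Time passes only in rows, so rows that repeat a pose let the fingers close. It gives the time, the measured TCP pose, the force and the opening at its end, in the units of the state.
- sense(): the state, without advancing time (a new reading comes with each control period).
- snapshot(name): name is "side" or "top"; returns (picture, depth): 480x640x3 uint8, blue, green, red; 480x640 float32, m along the optical axis (not along the pixel's ray), 0 where there is no reading.
- camera_info(name): a dict with "K" (3x3 intrinsics, pixels), "dist" ([k1, k2, p1, p2, k3] as OpenCV has them; the pictures are not rectified), "origin" and "orientation" of the camera in the world. Camera axes: x right, y down, z forward; pixel columns grow to the right and rows downward; lengths in m; the calibration is good to about 2 mm. A picture is of the moment at which its call begins. camera_info takes no time and is no camera call.
- sign_off(): hands the job in, once; it reports no verdict.
The state is a dict: "t": time; "q": joint angles; "qd": joint speeds; "tau": joint torques, N m; "tcp_pos": TCP position; "tool_rot": TCP orientation; "force": force on the tool from outside, world axes, zero at the start; "ft_torque": the same for the moment, N m; "finger_gap": opening from 0.0 (shut) to 1.0 (fully open).
Only numpy, scipy, OpenCV 4.12 (cv2) and the standard library are available. Lean on these libraries where they do the work, as an engineer would, in place of code of your own. Each camera call takes 0.05 s, during which the arm holds its last target.

TASK

The pair of lens blanks in the tray on the one sloping stand must be turned over without the gripper touching a lens: lay the empty tray from the other stand face down on it so that the pockets match, pinch both tabs together where they overlap, turn the pair over sideways and set it back on the same stand. Then lift off the emptied tray, which is now in front, and stand it on the other stand, face down as the empty one was. Both lenses must stay lying domed side down in the pockets of the tray left behind; leave the other things on the bench where they are.

Things in the scene. Friction and masses are not known exactly. Their poses are not given: they have to be found in the camera images.
- lens_tray: Grey tray, 12 mm thick, 0.12 kg. Body 88 (x) by 164 mm (y), two round pockets 72 mm wide, 7 deep at y = -39 and +39 mm, each with a 56 mm window. Origin: centre of the body's back, z out of the open face. A 12 mm thick grip tab goes on from the body's -x edge: x -44 to -89, y -25 to +75 mm (off centre). Starts on work_stand, back on the plate, face out.
- lens_tray_tab (a point): Point in lens_tray's tab at (-67, 50, 6) mm of its frame, tray's axes: the outer half of the tab (y 25 to 75 mm). With the trays face to face nothing of the other tray is in front of or behind this half, so here one tray is taken alone; tips must stay above the other tray's body, whose edge is 23 mm below this point.
- lens_tray_mid (a point): Point in lens_tray's tab at (-67, 0, 6) mm of its frame, on the tray's middle line. With the trays face to face the two tabs overlap within 25 mm either side of here, 24 mm thick together, so here both are pinched at once; a half turn about the x axis through the middle of the pair swaps the trays.
- empty_tray: Empty tray, same shape, size, frame and mass as lens_tray. Starts on rest_stand tab uppermost and face down: open face on the plate, z into the plate, origin 12 mm out from it, tab off centre to the other side than lens_tray's. Laid right on lens_tray, its origin is at (0, 0, 24) mm in lens_tray's frame, x the same way, y and z opposite.
- empty_tray_tab (a point): Point at (-67, 50, 6) mm in empty_tray: outer half of its tab, as on lens_tray.
- empty_tray_mid (a point): Point at (-67, 0, 6) mm in empty_tray: its tab on the middle line, as on lens_tray.
- lens_1: Clear round lens blank, 66 mm across, 9 mm high, 0.04 kg: 5 mm straight rim, one side domed 4 mm, the other slightly hollow. Origin: centre of the hollow side, z out of the dome. Starts in a pocket with the dome outwards, 2 mm proud of the tray's face. Turned over in a pocket its origin is about 10 to 14 mm above the tray's back.
- lens_2: Second lens blank, the same, in the other pocket.
- work_stand: White fixed bench stand, base 115 by 150 mm; origin centre of its underside. Back plate (80 mm high, 150 wide) slopes 48 degrees from level, high edge towards -x, open side +x: up the slope is (-0.669, 0, 0.743), out of it (0.743, 0, 0.669). At its foot a ledge square to it, 45 mm deep, 7 mm lip. Carries the lens tray at the start.
- work_stand_heel (a point): Where plate and ledge meet, mid-width, 30 mm above the bench. A tray's long edge stands on the ledge, tab uppermost, flat on the plate: its origin is 44 mm up the slope from here. The whole tab is then clear above the plate, free in front and behind. The ledge takes two trays face to face.
- rest_stand: A second stand, the same as work_stand in every way; carries the empty tray at the start.
- rest_stand_heel (a point): The same point on rest_stand. A tray face down here has its origin 44 mm up the slope and 12 mm out of it.
- cleaner: bystander: white bottle of lens cleaner, 42 mm across, 125 mm high, between the stands. Origin under its centre.
- pen_pot: bystander: black pen pot, 72 mm across, 95 mm high, pens to 150 mm.
- tape_roll: bystander: roll of tape, 96 mm across, 25 mm high.
- pliers: bystander: pliers, 210 mm long, lying.
- caliper: bystander: caliper, 170 mm long, lying.
- lens_boxes: bystander: three flat paper boxes, 85 by 85 by 50 mm in all.
There are look-alikes about, which are no part of the job. Leave any orange look-alike of the lens_tray alone.

How it is judged:
By the outcome, as a careful person would: the job done as asked, in the order asked, and still so for the second after the job is handed in, with the robot touching nothing.
It also fails if it takes over 72 s, if anything falls off the work surface, if the arm or the gripper's body presses on something with over 40 N, if the wrist force passes 120 N, or if a joint passes its speed limit or range.

## Working session

There is one attempt and no reset: what is moved stays moved. The work goes in short steps, Python scripts to look and compute and a shell command to move; the robot and the scene stay as the last step left them, time stands still between calls to the robot, and variables do not carry over. Pictures are saved under pics/ and viewed, and the job is handed in when it is done.

```bash
ls; mkdir -p pics; python3 - <<'E'
from station import *
import cv2,json
s=sense();print(s)
for n in("side","top"):
    im,d=snapshot(n);cv2.imwrite(f"pics/{n}0.png",im);print(n,camera_info(n))
print(tcp_to_grasp)
E
```

```text
pics
{'t': 0.0, 'q': array([ 1.09150861e+00,  5.28457394e-01,  1.43389636e+00, -1.97259385e-05,
        1.18137645e+00, -1.78526105e-01]), 'qd': array([ 0.00030233, -0.00212846, -0.00082614,  0.00131688,  0.00028459,
        0.00144946]), 'tau': array([ 1.29383985e-03, -4.42345011e+01, -1.78029674e+01, -2.65976942e-04,
        8.19663604e-03, -4.64935269e-06]), 'tcp_pos': array([0.18481639, 0.59630957, 0.23034088]), 'tool_rot': array([ 1.49810856e-01,  9.88714097e-01, -1.01443088e-03, -3.36592206e-04]), 'force': array([ 0.35444578, -0.10745176,  0.57067559]), 'ft_torque': array([-0.02944602,  0.03660567, -0.00403123]), 'finger_gap': 1.001741631567502}
side {'K': array([[539.08348586,   0.        , 324.3432605 ],
       [  0.        , 539.08348586, 240.6865156 ],
       [  0.        ,   0.        ,   1.        ]]), 'dist': array([-0.02177715,  0.        ,  0.        ,  0.        ,  0.        ]), 'origin': array([ 0.45617577, -0.87595558,  1.06914534]), 'orientation': array([ 0.92983389, -0.05161224,  0.01048909, -0.364191  ])}
top {'K': array([[522.55092984,   0.        , 320.26553642],
       [  0.        , 522.55092984, 247.43719846],
       [  0.        ,   0.        ,   1.        ]]), 'dist': array([-0.14468876,  0.        ,  0.        ,  0.        ,  0.        ]), 'origin': array([0.3282889 , 0.03985924, 1.16721281]), 'orientation': array([-0.70122956,  0.70618547, -0.08005213,  0.05631031])}
0.0187
```

View pics/side0.png

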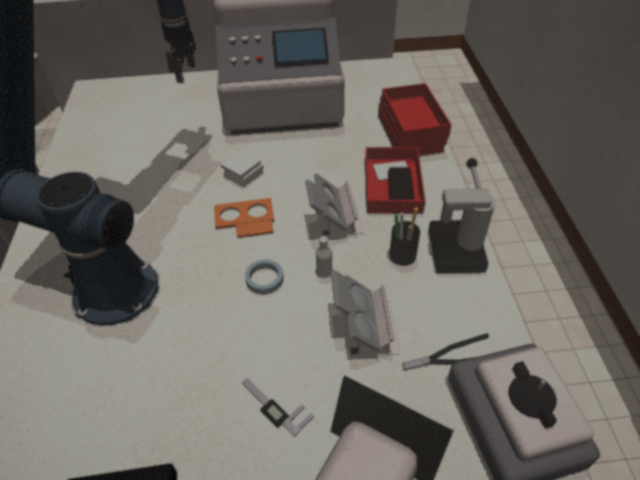

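View pics/top0.png

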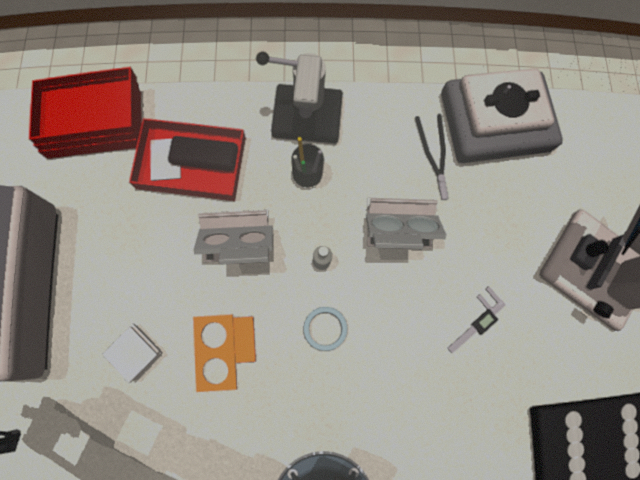

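```bash
cat > h.py <<'E'
import numpy as np,cv2
from scipy.spatial.transform import Rotation as R
from station import *
def cam(n):
    c=camera_info(n);return c["K"],c["dist"],np.array(c["origin"]),R.from_quat(c["orientation"]).as_matrix()
def pts(n,uv,d):
    K,D,o,M=cam(n);uv=np.asarray(uv,float).reshape(-1,1,2)
    p=cv2.undistortPoints(uv,K,D).reshape(-1,2)
    d=np.asarray(d).reshape(-1,1)
    return o+(np.c_[p,np.ones(len(p))]*d)@M.T
def cloud(n,d):
    v,u=np.mgrid[0:480,0:640];P=pts(n,np.c_[u.ravel(),v.ravel()],d.ravel());return P.reshape(480,640,3)
def proj(n,P):
    K,D,o,M=cam(n);P=np.atleast_2d(P)
    q,_=cv2.projectPoints(((P-o)@M).reshape(-1,1,3),np.zeros(3),np.zeros(3),K,D);return q.reshape(-1,2)
def shot(n,name):
    im,d=snapshot(n);cv2.imwrite(f"pics/{name}.png",im);np.save(f"pics/{name}.npy",d);return im,d
def crop(im,box,name,w=780,h=580):
    x0,y0,x1,y1=box;c=im[y0:y1,x0:x1];s=min(w/c.shape[1],h/c.shape[0]);cv2.imwrite(f"pics/{name}.png",cv2.resize(c,None,fx=s,fy=s,interpolation=cv2.INTER_CUBIC));print(name,box,"scale",s)
E
python3 - <<'E'
from h import *
im,d=shot("top","t1");crop(im,(180,180,460,290),"t1c")
im2,d2=shot("side","s1");crop(im2,(280,160,420,370),"s1c")
C=cloud("top",d)
print(d[228,405],C[228,425],C[240,400],C[300,280])
print("bench z",np.median(C[280:300,260:290,2]))
C2=cloud("side",d2);print("bench side",np.median(C2[320:340,270:300,2]))
E
```

```text
t1c (180, 180, 460, 290) scale 2.7857142857142856
s1c (280, 160, 420, 370) scale 2.761904761904762
1.1184248 [ 0.58190724 -0.22417289  0.08422969] [ 0.54691396 -0.16047525  0.12565452] [0.43718107 0.09041632 0.00118909]
bench z -0.0010653592678173673
bench side 0.0008790287045605805
```

View pics/t1c.png

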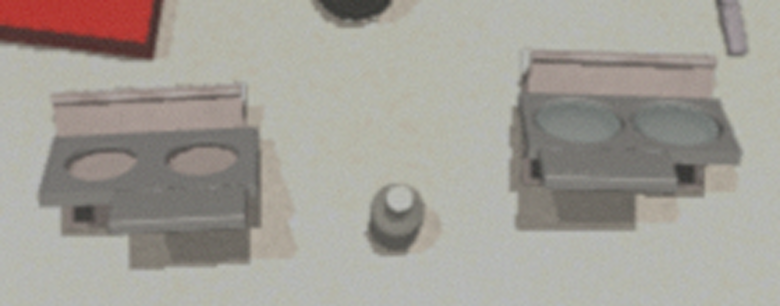

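View pics/s1c.png

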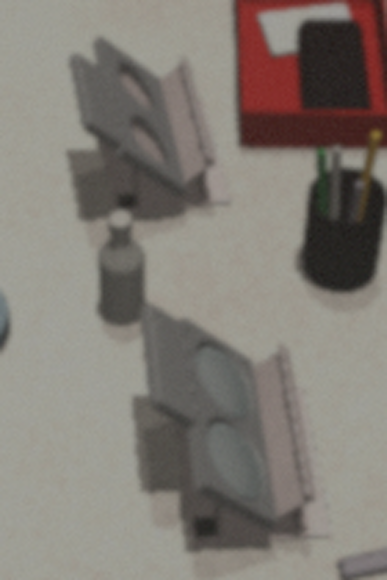

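```bash
cat > tray.py <<'E'
from h import *
def fit(C,u0,u1,v0,v1,seed=0):
    P=C[v0:v1,u0:u1].reshape(-1,3);ok=np.isfinite(P).all(1)&(P[:,2]>0.05)&(P[:,2]<0.26);P=P[ok]
    rng=np.random.default_rng(seed);best=None
    for _ in range(800):
        a,b,c=P[rng.choice(len(P),3,replace=False)];n=np.cross(b-a,c-a);l=np.linalg.norm(n)
        if l<1e-5: continue
        n/=l; n*=np.sign(n[2])
        if n@np.array([.743,0,.669])<.95: continue
        k=(abs((P-a)@n)<.002).sum()
        if best is None or k>best[0]: best=(k,n,a)
    k,n,a=best
    for _ in range(3):
        Q=P[abs((P-a)@n)<.0025];a=Q.mean(0);n=np.linalg.svd(Q-a,full_matrices=False)[2][2];n*=np.sign(n[2])
    return n,a,Q
def report(n,a,Q):
    yaw=np.degrees(np.arctan2(n[1],n[0]));sl=np.degrees(np.arccos(n[2]))
    y=np.cross([0,0,1],n);y/=np.linalg.norm(y);up=np.cross(n,y)
    up*=np.sign(up[2])
    s=(Q-a)@y;t=(Q-a)@up
    print("n",n.round(4),"yaw",yaw.round(2),"slope",sl.round(2),"N",len(Q),"y-range",np.percentile(s,[.5,99.5]).round(4),"up-range",np.percentile(t,[.5,99.5]).round(4),"a",a.round(4))
    return y,up,s,t
if __name__=="__main__":
    for cn,boxes in(("top",dict(lens=(364,448,205,255),empty=(190,278,220,275))),("side",dict(lens=(326,396,268,355),empty=(303,362,170,236)))):
        d=np.load("pics/"+cn[0]+"1.npy");C=cloud(cn,d)
        for k,b in boxes.items():
            n,a,Q=fit(C,*b);print(cn,k,end=" ");y,up,s,t=report(n,a,Q)
            # raster in plane
            g=np.zeros((160,240),np.uint8);i=(80-t*800).astype(int);j=(120+s*800).astype(int)
            m=(i>=0)&(i<160)&(j>=0)&(j<240);np.add.at(g,(i[m],j[m]),80)
            cv2.imwrite(f"pics/pl_{cn}_{k}.png",cv2.resize(g,None,fx=3,fy=3,interpolation=0))
E
python3 tray.py
python3 - <<'E'
import cv2,numpy as np
a=[cv2.imread(f"pics/pl_{c}_{k}.png")[:,:] for c in("top","side") for k in("lens","empty")]
m=np.vstack([np.hstack(a[:2]),np.hstack(a[2:])]);cv2.imwrite("pics/plm.png",cv2.resize(m,None,fx=.55,fy=.55))
E
```

```text
top lens n [ 0.7381 -0.0226  0.6743] yaw -1.76 slope 47.6 N 1591 y-range [-0.0898  0.0728] up-range [-0.0572  0.06  ] a [ 0.576  -0.1744  0.0928]
top empty n [0.7372 0.0362 0.6747] yaw 2.81 slope 47.57 N 1433 y-range [-0.072   0.0906] up-range [-0.0645  0.0532] a [0.5422 0.1758 0.0976]
side lens n [ 0.7367 -0.0254  0.6757] yaw -1.98 slope 47.49 N 1516 y-range [-0.0847  0.0791] up-range [-0.0573  0.0627] a [ 0.5791 -0.179   0.0926]
side empty n [0.7381 0.0339 0.6739] yaw 2.63 slope 47.63 N 726 y-range [-0.0711  0.0948] up-range [-0.0634  0.0572] a [0.5466 0.1743 0.0974]
```

View pics/plm.png

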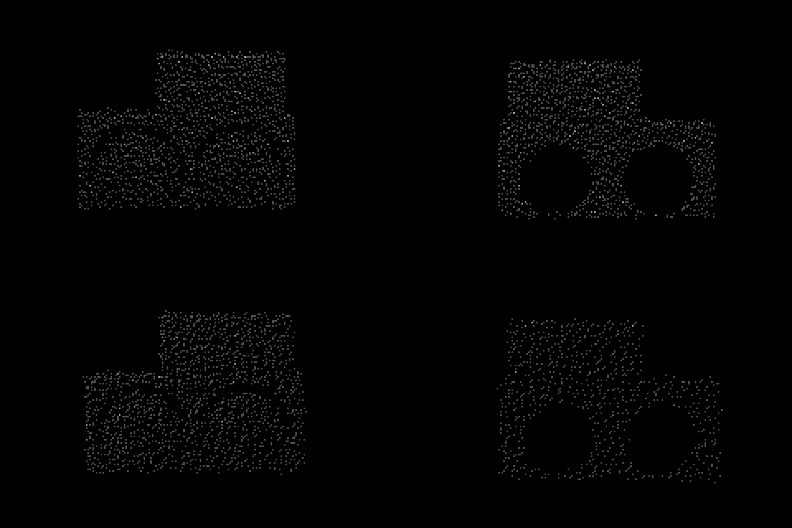

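```bash
sed -i 's/P\[:,2\]>0.05/P[:,2]>0.02/' tray.py; cat >> tray.py <<'E'
            def edge(x,lo,hi): # density edge: half of plateau
                h,e=np.histogram(x,bins=np.arange(lo,hi,.0005));return h,e
            tb=t.max()
            top=np.percentile(t,99.7);bot=np.percentile(t,.3)
            body=t<top-.055;tab=t>top-.04
            print("   body y",np.percentile(s[body],[.3,99.7]).round(4),"tab y",np.percentile(s[tab],[.3,99.7]).round(4),"up",round(bot,4),round(top,4))
            sc=np.percentile(s[body],[.3,99.7]).mean()
            ce=a+y*sc+up*(top-.045-.044);ce2=a+y*sc+up*(bot+.044)
            print("   face centre from top edge",ce.round(4),"from bottom",ce2.round(4),"y",y.round(4),"up",up.round(4))
E
python3 tray.py
```

```text
top lens n [ 0.7384 -0.0227  0.674 ] yaw -1.76 slope 47.62 N 1908 y-range [-0.0887  0.0738] up-range [-0.0665  0.0712] a [ 0.5836 -0.1758  0.0844]
   body y [-0.0893  0.0742] tab y [-0.0301  0.0669] up -0.0667 0.0715
   face centre from top edge [ 0.5951 -0.1837  0.0715] from bottom [ 0.5986 -0.1838  0.0676] y [ 0.0307  0.9995 -0.    ] up [-0.6737  0.0207  0.7387]
top empty n [0.7373 0.0359 0.6746] yaw 2.79 slope 47.58 N 1776 y-range [-0.0737  0.0886] up-range [-0.0701  0.0676] a [0.5518 0.1782 0.0869]
   body y [-0.0741  0.0894] tab y [-0.0669  0.0333] up -0.071 0.0679
   face centre from top edge [0.5657 0.1865 0.0714] from bottom [0.5697 0.1867 0.067 ] y [-0.0486  0.9988  0.    ] up [-0.6738 -0.0328  0.7382]
side lens n [ 0.739  -0.0246  0.6732] yaw -1.9 slope 47.68 N 1792 y-range [-0.0838  0.0798] up-range [-0.0645  0.0727] a [ 0.5863 -0.18    0.0847]
   body y [-0.0841  0.0815] tab y [-0.0277  0.0728] up -0.065 0.0734
   face centre from top edge [ 0.5967 -0.1817  0.0732] from bottom [ 0.6004 -0.1818  0.0691] y [ 0.0332  0.9994 -0.    ] up [-0.6729  0.0224  0.7394]
side empty n [0.7392 0.0337 0.6727] yaw 2.61 slope 47.73 N 866 y-range [-0.0723  0.0934] up-range [-0.0686  0.0697] a [0.555 0.176 0.088]
   body y [-0.0728  0.0944] tab y [-0.0671  0.0353] up -0.0776 0.0699
   face centre from top edge [0.5674 0.1874 0.0739] from bottom [0.5771 0.1878 0.0632] y [-0.0455  0.999   0.    ] up [-0.672  -0.0306  0.7399]
```

```bash
cat >> h.py <<'E'
def stand(yawdeg):
    a=np.radians(yawdeg);s=np.radians(48)
    r=np.array([np.cos(a),np.sin(a),0]);z=np.array([0,0,1.])
    n=np.sin(s)*r+np.cos(s)*z; up=-np.cos(s)*r+np.sin(s)*z; y=np.cross(z,r)
    return n,up,y
L=dict(c=np.array([.5959,-.1827,.0718]),yaw=-1.85)   # lens tray face centre (12 mm out of plate)
E=dict(c=np.array([.5666,.1870,.0718]),yaw=2.7)     # empty tray back centre (12 mm out)
def pose(st,u,s,nn,sign=1):
    """tool pose: grasp point at c+u*up+s*y+nn*n ; jaws along sign*n; returns TCP pos, R"""
    n,up,y=stand(st["yaw"]);z=-up;yt=sign*n;M=np.c_[np.cross(yt,z),yt,z]
    return st["c"]+u*up+s*y+nn*n+tcp_to_grasp*z,R.from_matrix(M)
def step(p,r,s=None,p0=None,r0=None):
    s=s or sense();p0=s["tcp_pos"] if p0 is None else p0;r0=R.from_quat(s["tool_rot"]) if r0 is None else r0
    sh=r0.inv().apply(p-p0)/.1;tu=(r0.inv()*r).as_rotvec()/(2*np.pi)
    print("shift",sh.round(3).tolist(),"turn",tu.round(4).tolist(),"deg",np.degrees(np.linalg.norm(tu)*2*np.pi).round(1),"dist",np.linalg.norm(sh).round(3));return sh,tu
E
python3 - <<'E'
from h import *
p,r=pose(E,.072,-.05,-.006);print(p,r.as_matrix().round(3))
step(p,r)
p,r=pose(E,.072+.12,-.05,-.006);print(p)
step(p,r)
E
```

```text
[0.52887633 0.13516543 0.10739484] [[-0.047  0.742  0.668]
 [ 0.999  0.035  0.032]
 [ 0.     0.669 -0.743]]
shift [-4.653, -3.386, 1.236] turn [-0.1017, -0.0711, 0.1854] deg 80.3 dist 5.886
[0.4486698  0.13138298 0.19657221]
shift [-3.897, -3.661, 0.345] turn [-0.1017, -0.0711, 0.1854] deg 80.3 dist 5.358
```

```bash
python3 -m inch '[[0,[-0.3,-0.3,-0.1],[-0.0102,-0.0071,0.0185]],[0,[-0.6,-0.6,-0.2],[-0.0204,-0.0142,0.037]],[0,[-0.9,-0.9,-0.2],[-0.0306,-0.0213,0.0555]],[0,[-1,-0.95,-0.2],[-0.0508,-0.0355,0.0925]],[0,[-1,-0.95,-0.2],[-0.0711,-0.0497,0.1295]],[0,[-1,-0.95,-0.2],[-0.1017,-0.0711,0.1854]],[0,[-1,-0.95,-0.2],[-0.1017,-0.0711,0.1854]],[0,[-1,-0.95,-0.2],[-0.1017,-0.0711,0.1854]],[0,[-1,-0.95,-0.2],[-0.1017,-0.0711,0.1854]],[0,[-1,-0.95,-0.2],[-0.1017,-0.0711,0.1854]],[0,[-1,-0.95,-0.2],[-0.1017,-0.0711,0.1854]]]' 60; python3 - <<'E'
from h import *
s=sense();print(s["q"].round(3),s["tcp_pos"],s["t"])
p,r=pose(E,.072+.12,-.05,-.006)
step(p,r)
E
```

```text
t: 1.3
tcp_pos: [0.2525, 0.4763, 0.2515]
tool_rot: [0.644, 0.676, 0.259, 0.247]
force: [1.6, 0.6, -0.8]
finger_gap: 0.498
[ 1.216  0.408  1.872 -1.002  0.817  1.868] [0.25246424 0.47630173 0.25151592] 1.3
shift [-3.542, 0.963, 1.604] turn [-0.0002, -0.0003, 0.0003] deg 0.2 dist 4.006
```

```bash
cat > lg.py <<'E'
from h import *
import pickle,os
s=sense();D=pickle.load(open("log.pkl","rb")) if os.path.exists("log.pkl") else [dict(q=np.array([1.09150861,.528457394,1.43389636,0,1.18137645,-.178526105]),tcp_pos=np.array([0.18481639,0.59630957,0.23034088]),tool_rot=np.array([.149810856,.988714097,-.00101443088,-.000336592206]))]
D.append(s);pickle.dump(D,open("log.pkl","wb"));print("t",round(s["t"],2),"q",s["q"].round(3),"p",s["tcp_pos"].round(4),"F",s["force"].round(1),"gap",round(s["finger_gap"],3))
E
python3 lg.py; 
python3 -m inch '[[0,[-0.45,0.12,0.2],[0,0,0]],[0,[-0.9,0.25,0.4],[0,0,0]],[0,[-0.9,0.25,0.4],[0,0,0]]]'; python3 lg.py
python3 -m inch '[[0,[-0.45,0.12,0.2],[0,0,0]],[0,[-0.9,0.25,0.4],[0,0,0]],[0,[-0.9,0.25,0.4],[0,0,0]]]'; python3 lg.py
python3 -m inch '[[0,[-0.45,0.12,0.2],[0,0,0]],[0,[-0.9,0.25,0.4],[0,0,0]],[0,[-0.9,0.25,0.4],[0,0,0]]]'; python3 lg.py; python3 - <<'E'
from h import *
p,r=pose(E,.072+.12,-.05,-.006)
step(p,r)
E
```

```text
t 1.3 q [ 1.216  0.408  1.872 -1.002  0.817  1.868] p [0.2525 0.4763 0.2515] F [ 1.6  0.6 -0.8] gap 0.498
t: 1.6
tcp_pos: [0.3025, 0.3827, 0.2365]
tool_rot: [0.644, 0.678, 0.254, 0.248]
force: [-0.6, 0.2, -0.3]
finger_gap: 0.499
t 1.6 q [ 1.008  0.347  2.07  -1.196  0.63   1.934] p [0.3025 0.3827 0.2365] F [-0.6  0.2 -0.3] gap 0.499
t: 1.9
tcp_pos: [0.3544, 0.3005, 0.2335]
tool_rot: [0.648, 0.676, 0.25, 0.246]
force: [0.1, 0.1, 0.3]
finger_gap: 0.498
t 1.9 q [ 0.737  0.291  2.197 -1.429  0.447  1.974] p [0.3544 0.3005 0.2335] F [0.1 0.1 0.3] gap 0.498
t: 2.2
tcp_pos: [0.4079, 0.2208, 0.2456]
tool_rot: [0.65, 0.68, 0.241, 0.239]
force: [0.1, 0.7, -0.5]
finger_gap: 0.497
t 2.2 q [ 0.41   0.214  2.237 -1.43   0.244  1.709] p [0.4079 0.2208 0.2456] F [ 0.1  0.7 -0.5] gap 0.497
shift [-0.904, -0.033, 0.623] turn [-0.0065, 0.0022, 0.0003] deg 2.5 dist 1.099
```

```bash
cat > kin.py <<'E'
from h import *
import pickle
from scipy.optimize import least_squares
Y=lambda a:R.from_euler('y',a);Z=lambda a:R.from_euler('z',a)
def fk(q,k):
    d1,a1,a2,a3,d4,d6,s4,s6,c0=k
    A=Z(q[0]);B=A*Y(q[1]);C=B*Y(q[2]);W=C*Z(s4*q[3])*Y(q[4]);T=W*Z(s6*q[5]+c0)
    p=A.apply([a1,0,d1])+B.apply([0,0,a2])+C.apply([a3,0,d4])+T.apply([0,0,d6])
    return p,T
if __name__=="__main__":
    D=pickle.load(open("log.pkl","rb"))
    best=None
    for s4 in(1,-1):
        for s6 in(1,-1):
            for c0 in(0,np.pi/2,np.pi,-np.pi/2):
                e=0
                for d in D:
                    T=fk(d["q"],[0,0,0,0,0,0,s4,s6,c0])[1];e+=(R.from_quat(d["tool_rot"]).inv()*T).magnitude()
                if best is None or e<best[0]: best=(e,s4,s6,c0)
    print(best)
    f=lambda x:np.concatenate([fk(d["q"],[*x,*best[1:]])[0]-d["tcp_pos"] for d in D])
    r=least_squares(f,[.3,0,.4,0,.4,.25]);print(r.x,np.abs(r.fun).max())
    pickle.dump([*r.x,*best[1:]],open("kin.pkl","wb"))
E
python3 kin.py
```

```text
(1.9724457385500964e-05, 1, 1, 1.5707963267948966)
[0.27429138 0.32992691 0.28890839 0.14222461 0.20915661 0.07690693] 0.09854958889263582
```

```bash
python3 - <<'E'
from kin import *
D=pickle.load(open("log.pkl","rb"))
for d in D: print(d["q"].round(3),d["tcp_pos"].round(3))
def rows(q):
    A=Z(q[0]);B=A*Y(q[1]);C=B*Y(q[2]);W=C*Z(q[3])*Y(q[4]);I=np.eye(3)
    return np.c_[A.apply(I[0]),A.apply(I[1]),I[2],B.apply(I[0]),B.apply(I[2]),C.apply(I[0]),C.apply(I[2]),W.apply(I[0]),W.apply(I[2])]
M=np.vstack([rows(d["q"]) for d in D]);b=np.concatenate([d["tcp_pos"] for d in D])
x=np.linalg.lstsq(M,b,rcond=None);print(x[0].round(3),np.abs(M@x[0]-b).max(),x[3])
for drop in range(5):
    i=[k for k in range(15) if k//3!=drop];y=np.linalg.lstsq(M[i],b[i],rcond=None)[0];print(drop,np.abs(M[i]@y-b[i]).max())
E
```

```text
[ 1.092  0.528  1.434  0.     1.181 -0.179] [0.185 0.596 0.23 ]
[ 1.216  0.408  1.872 -1.002  0.817  1.868] [0.252 0.476 0.252]
[ 1.008  0.347  2.07  -1.196  0.63   1.934] [0.303 0.383 0.236]
[ 0.737  0.291  2.197 -1.429  0.447  1.974] [0.354 0.3   0.234]
[ 0.41   0.214  2.237 -1.43   0.244  1.709] [0.408 0.221 0.246]
[ 0.     0.111  0.274 -0.     0.588  0.114  0.392 -0.     0.297] 3.3503863045014626e-07 [4.43063993 4.02237592 2.79452676 0.95341711 0.48568991 0.39812253
 0.26878224 0.05037573 0.04857907]
0 1.1102230246251565e-15
1 2.929046056809881e-07
2 2.7945306491083954e-07
3 2.3385270325748664e-07
4 2.2328072063482196e-07
```

```bash
cat > ik.py <<'E'
from h import *
Y=lambda a:R.from_euler('y',a);Z=lambda a:R.from_euler('z',a)
LO=np.array([-3.08,-.75,.22,-1.43,0,-2.85]);HI=np.array([3.08,2.2,2.44,4.57,2.65,2.85])
b1,d1,a2,a3,d4,d6=.111,.274,.588,.114,.392,.297
from station import *
def setk(x):
    global b1,d1,a2,a3,d4,d6
    b1,d1,a2,a3,d4,d6=x
def ik(p,T):
    w=p-d6*T.apply([0,0,1]);rho=np.hypot(w[0],w[1]);x=np.sqrt(rho**2-b1**2)
    q1=np.arctan2(w[1],w[0])-np.arctan2(b1,x);z=w[2]-d1
    # planar: a2 at q2 from vertical, l at q2+q3+g
    l=np.hypot(a3,d4);g=np.arctan2(a3,d4);D2=x*x+z*z
    c=(D2-a2**2-l**2)/(2*a2*l)
    if abs(c)>1: return None
    e=np.arccos(c);q3=e-g
    q2=np.arctan2(x,z)-np.arctan2(l*np.sin(e),a2+l*np.cos(e))
    W=(Z(q1)*Y(q2+q3)).inv()*T*Z(-np.pi/2)
    M=W.as_matrix();q5=np.arccos(np.clip(M[2,2],-1,1));q4=np.arctan2(M[1,2],M[0,2]);q6=np.arctan2(M[2,1],-M[2,0])
    if q4<LO[3]: q4+=2*np.pi
    return np.array([q1,q2,q3,q4,q5,q6])
def ok(q): return q is not None and bool(((q>LO+.01)&(q<HI-.01)).all())
def tilted(st,u,s,nn,sign,tilt,lean=0,pc=0):
    "tool rotated by tilt deg about n, about the grasp point (positive: tool z leans to +y side)"
    p,r=pose(st,u,s,nn,sign);n,up,y=stand(st["yaw"]);g=p+tcp_to_grasp*up
    rr=R.from_rotvec(np.radians(tilt)*n)*r
    return g+tcp_to_grasp*rr.apply([0,0,1]),rr
E
python3 - <<'E'
from ik import *
import pickle
D=pickle.load(open("log.pkl","rb"))
for d in D: print(np.abs(ik(d["tcp_pos"],R.from_quat(d["tool_rot"]))-d["q"]).max())
for nm,st,s,nn in(("E",E,-.05,-.006),("Lmid",L,0,0),("Ltab",L,-.05,.006),("Etab@L",L,-.05,.006)):
  for sg in(1,-1):
    for h in(0,.1):
      for t in(-30,-20,-10,0,10,20,30):
        q=ik(*tilted(st,.072+h,s,nn,sg,t));print(nm,sg,h,t,None if q is None else q.round(2),ok(q))
E
```

```text
0.0009830048132830616
0.001290763162308084
0.0021852222343461403
0.004243349715558953
0.008442639757534343
E 1 0 -30 [0.4  0.74 2.05 4.52 0.75 2.18] True
E 1 0 -20 [0.3  0.7  2.14 4.18 0.6  2.41] True
E 1 0 -10 [0.18 0.67 2.21 3.7  0.52 2.75] True
E 1 0 0 [ 0.04  0.67  2.26  3.14  0.52 -3.14] False
E 1 0 10 [-0.1   0.68  2.29  2.64  0.59 -2.83] True
E 1 0 20 [-0.24  0.71  2.28  2.24  0.7  -2.61] True
E 1 0 30 [-0.34  0.75  2.25  1.92  0.81 -2.45] True
E 1 0.1 -30 [0.46 0.54 2.15 4.68 0.76 2.04] False
E 1 0.1 -20 [0.35 0.48 2.24 4.4  0.57 2.21] True
E 1 0.1 -10 [0.21 0.44 2.31 3.9  0.42 2.56] True
E 1 0.1 0 [ 0.04  0.42  2.37  3.14  0.39 -3.14] False
E 1 0.1 10 [-0.14  0.43  2.4   2.47  0.49 -2.67] True
E 1 0.1 20 [-0.31  0.47  2.41  2.04  0.65 -2.45] True
E 1 0.1 30 [-0.44  0.53  2.39  1.75  0.81 -2.34] True
E -1 0 -30 [ 0.4   0.74  2.05  4.52  0.75 -0.96] True
E -1 0 -20 [ 0.3   0.7   2.14  4.18  0.6  -0.73] True
E -1 0 -10 [ 0.18  0.67  2.21  3.7   0.52 -0.39] True
E -1 0 0 [0.04 0.67 2.26 3.14 0.52 0.  ] True
E -1 0 10 [-0.1   0.68  2.29  2.64  0.59  0.31] True
E -1 0 20 [-0.24  0
[... 4601 characters left out ...]
 -10 [-0.72  0.66  2.12  2.4   0.44  0.17] True
Etab@L -1 0 0 [-0.82  0.65  2.07  1.84  0.51  0.63] True
Etab@L -1 0 10 [-0.89  0.67  2.    1.47  0.66  0.92] True
Etab@L -1 0 20 [-0.94  0.71  1.91  1.24  0.84  1.08] True
Etab@L -1 0 30 [-0.97  0.76  1.82  1.09  1.03  1.18] True
Etab@L -1 0.1 -30 [-0.59  0.5   2.27  3.39  0.51 -0.62] True
Etab@L -1 0.1 -20 [-0.73  0.46  2.26  2.76  0.38 -0.15] True
Etab@L -1 0.1 -10 [-0.85  0.44  2.22  2.01  0.41  0.48] True
Etab@L -1 0.1 0 [-0.95  0.44  2.16  1.51  0.56  0.87] True
Etab@L -1 0.1 10 [-1.02  0.47  2.09  1.24  0.75  1.06] True
Etab@L -1 0.1 20 [-1.06  0.52  2.    1.08  0.94  1.16] True
Etab@L -1 0.1 30 [-1.08  0.58  1.91  0.98  1.13  1.22] True
```

```bash
cat >> ik.py <<'E'
def fk(q):
    A=Z(q[0]);B=A*Y(q[1]);C=B*Y(q[2]);T=C*Z(q[3])*Y(q[4])*Z(q[5]+np.pi/2)
    return A.apply([0,b1,d1])+B.apply([0,0,a2])+C.apply([a3,0,d4])+T.apply([0,0,d6]),T
import pickle as _p,os as _o
if _o.path.exists("log.pkl"):
    D_=_p.load(open("log.pkl","rb"));M_=[];b_=[]
    for d in D_:
        q=d["q"];A=Z(q[0]);B=A*Y(q[1]);C=B*Y(q[2]);W=C*Z(q[3])*Y(q[4]);I=np.eye(3)
        M_.append(np.c_[A.apply(I[1]),I[2],B.apply(I[2]),C.apply(I[0]),C.apply(I[2]),W.apply(I[2])]);b_.append(d["tcp_pos"])
    setk(np.linalg.lstsq(np.vstack(M_),np.concatenate(b_),rcond=None)[0])
def rows(qs,jaw,p0=None,r0=None):
    s=sense();p0=s["tcp_pos"] if p0 is None else p0;r0=R.from_quat(s["tool_rot"]) if r0 is None else r0
    for q in qs:
        p,T=fk(q);a=r0.inv().apply(p-p0)/.1;b=(r0.inv()*T).as_rotvec()/2/np.pi
        print("[%g,[%.2f,%.2f,%.2f],[%.3f,%.3f,%.3f]],"%(jaw,*a,*b), "z",p[2].round(3),p[:2].round(3))
E
python3 - <<'E'
from ik import *
import ik as k
print(k.b1,k.d1,k.a2,k.a3,k.d4,k.d6)
q0=sense()["q"];p,T=pose(E,.072+.1,-.05,-.006,-1);q1=ik(p,T);print(q0,q1)
qs=[q0+(q1-q0)*i/24 for i in range(1,25)]
rows(qs[:12],0);print()
rows(qs[12:],0,*fk(qs[11]))
E
```

```text
0.11099655510225265 0.2741801120946222 0.5880056925172268 0.1140928529096443 0.39169362041080935 0.2966935464682448
[ 0.40998326  0.21446726  2.23693064 -1.42985054  0.24424479  1.70936352] [4.37984115e-02 4.27035339e-01 2.36903503e+00 3.13570424e+00
 3.87519314e-01 2.98047366e-03]
[0,[-0.10,-0.18,0.04],[0.009,-0.004,0.019]], z 0.231 [0.397 0.21 ]
[0,[-0.17,-0.36,0.07],[0.019,-0.008,0.039]], z 0.218 [0.385 0.203]
[0,[-0.21,-0.54,0.08],[0.028,-0.011,0.058]], z 0.205 [0.372 0.198]
[0,[-0.21,-0.72,0.09],[0.037,-0.013,0.078]], z 0.193 [0.359 0.197]
[0,[-0.19,-0.88,0.08],[0.046,-0.015,0.098]], z 0.183 [0.346 0.198]
[0,[-0.14,-1.02,0.08],[0.054,-0.017,0.118]], z 0.175 [0.335 0.203]
[0,[-0.07,-1.14,0.07],[0.062,-0.018,0.138]], z 0.168 [0.325 0.209]
[0,[0.02,-1.22,0.06],[0.070,-0.018,0.159]], z 0.163 [0.317 0.218]
[0,[0.12,-1.28,0.05],[0.077,-0.018,0.180]], z 0.16 [0.312 0.228]
[0,[0.22,-1.30,0.05],[0.082,-0.017,0.201]], z 0.159 [0.311 0.238]
[0,[0.33,-1.28,0.06],[0.087,-0.016,0.222]], z 0.159 [0.312 0.249]
[0,[0.42,-1.23,0.08],[0.091,-0.014,0.243]], z 0.16 [0.317 0.258]

[0,[0.09,-0.07,0.02],[0.007,0.004,0.020]], z 0.163 [0.325 0.266]
[0,[0.21,-0.11,0.03],[0.013,0.009,0.040]], z 0.167 [0.336 0.272]
[0,[0.36,-0.12,0.03],[0.018,0.015,0.061]], z 0.171 [0.349 0.275]
[0,[0.51,-0.10,0.02],[0.022,0.022,0.081]], z 0.175 [0.365 0.274]
[0,[0.68,-0.03,0.01],[0.026,0.030,0.101]], z 0.179 [0.381 0.269]
[0,[0.84,0.07,-0.01],[0.028,0.038,0.121]], z 0.183 [0.398 0.26 ]
[0,[0.99,0.22,-0.04],[0.030,0.047,0.142]], z 0.186 [0.415 0.247]
[0,[1.12,0.40,-0.07],[0.031,0.056,0.162]], z 0.187 [0.43 0.23]
[0,[1.23,0.62,-0.11],[0.030,0.065,0.182]], z 0.188 [0.443 0.21 ]
[0,[1.30,0.86,-0.14],[0.028,0.075,0.202]], z 0.187 [0.453 0.186]
[0,[1.32,1.13,-0.19],[0.025,0.085,0.222]], z 0.185 [0.46 0.16]
[0,[1.31,1.41,-0.23],[0.020,0.094,0.243]], z 0.182 [0.462 0.132]
```

```bash
python3 -m inch '[[0,[-0.10,-0.18,0.04],[0.009,-0.004,0.019]],[0,[-0.17,-0.36,0.07],[0.019,-0.008,0.039]],[0,[-0.21,-0.54,0.08],[0.028,-0.011,0.058]],[0,[-0.21,-0.72,0.09],[0.037,-0.013,0.078]],[0,[-0.19,-0.88,0.08],[0.046,-0.015,0.098]]]' && python3 lg.py; python3 - <<'E'
from ik import *
q0=sense()["q"];p,T=pose(E,.072+.1,-.05,-.006,-1);q1=ik(p,T);print(q0.round(3),q1.round(3))
N=20
qs=[q0+(q1-q0)*i/N for i in range(1,N+1)]
rows(qs[:12],0);print()
rows(qs[12:],0,*fk(qs[11]))
E
```

```text
t: 2.7
tcp_pos: [0.3421, 0.2021, 0.1818]
tool_rot: [0.862, 0.468, 0.171, 0.089]
force: [0.3, 0.0, 0.2]
finger_gap: 0.503
t 2.7 q [ 0.343  0.26   2.267 -0.463  0.273  1.344] p [0.3421 0.2021 0.1818] F [0.3 0.  0.2] gap 0.503
[ 0.343  0.26   2.267 -0.463  0.273  1.344] [4.400e-02 4.270e-01 2.369e+00 3.136e+00 3.880e-01 3.000e-03]
[0,[-0.04,-0.13,0.03],[0.008,-0.001,0.019]], z 0.174 [0.331 0.206]
[0,[-0.05,-0.25,0.06],[0.017,-0.002,0.038]], z 0.168 [0.322 0.212]
[0,[-0.03,-0.37,0.07],[0.025,-0.002,0.057]], z 0.163 [0.315 0.22 ]
[0,[0.02,-0.46,0.09],[0.032,-0.001,0.076]], z 0.16 [0.31  0.229]
[0,[0.09,-0.54,0.09],[0.039,0.000,0.096]], z 0.158 [0.308 0.239]
[0,[0.17,-0.58,0.10],[0.046,0.002,0.115]], z 0.158 [0.309 0.248]
[0,[0.27,-0.60,0.10],[0.052,0.005,0.135]], z 0.159 [0.313 0.258]
[0,[0.38,-0.58,0.11],[0.057,0.008,0.155]], z 0.162 [0.32  0.265]
[0,[0.48,-0.53,0.11],[0.061,0.011,0.174]], z 0.165 [0.329 0.272]
[0,[0.58,-0.45,0.13],[0.064,0.016,0.194]], z 0.168 [0.341 0.275]
[0,[0.66,-0.33,0.14],[0.066,0.021,0.215]], z 0.172 [0.355 0.276]
[0,[0.73,-0.19,0.16],[0.067,0.026,0.235]], z 0.176 [0.37  0.274]

[0,[0.17,-0.02,0.01],[0.004,0.008,0.019]], z 0.18 [0.386 0.267]
[0,[0.37,-0.01,0.00],[0.007,0.016,0.038]], z 0.183 [0.402 0.258]
[0,[0.57,0.04,-0.01],[0.009,0.026,0.056]], z 0.186 [0.418 0.244]
[0,[0.77,0.13,-0.03],[0.011,0.035,0.075]], z 0.187 [0.432 0.227]
[0,[0.97,0.25,-0.07],[0.011,0.045,0.094]], z 0.188 [0.444 0.207]
[0,[1.15,0.41,-0.12],[0.011,0.056,0.112]], z 0.187 [0.454 0.184]
[0,[1.32,0.60,-0.18],[0.010,0.067,0.131]], z 0.185 [0.46  0.159]
[0,[1.45,0.83,-0.25],[0.008,0.078,0.149]], z 0.182 [0.462 0.132]
```

Tracking works. Continue.

```bash
python3 -m inch '[[0,[-0.04,-0.13,0.03],[0.008,-0.001,0.019]],[0,[-0.05,-0.25,0.06],[0.017,-0.002,0.038]],[0,[-0.03,-0.37,0.07],[0.025,-0.002,0.057]],[0,[0.02,-0.46,0.09],[0.032,-0.001,0.076]],[0,[0.09,-0.54,0.09],[0.039,0,0.096]],[0,[0.17,-0.58,0.10],[0.046,0.002,0.115]],[0,[0.27,-0.60,0.10],[0.052,0.005,0.135]],[0,[0.38,-0.58,0.11],[0.057,0.008,0.155]],[0,[0.48,-0.53,0.11],[0.061,0.011,0.174]],[0,[0.58,-0.45,0.13],[0.064,0.016,0.194]],[0,[0.66,-0.33,0.14],[0.066,0.021,0.215]],[0,[0.73,-0.19,0.16],[0.067,0.026,0.235]],[0,[0.73,-0.19,0.16],[0.067,0.026,0.235]]]' && python3 lg.py; python3 - <<'E'
from ik import *
q0=sense()["q"];p,T=pose(E,.072+.1,-.05,-.006,-1);q1=ik(p,T);print(q0.round(3),q1.round(3))
N=8
qs=[q0+(q1-q0)*i/N for i in range(1,N+1)]
rows(qs,0);print();rows(qs[4:],0,*fk(qs[3]))
E
```

```text
t: 4.0
tcp_pos: [0.3714, 0.2734, 0.1768]
tool_rot: [0.935, -0.199, 0.157, -0.248]
force: [-0.2, 0.1, -0.6]
finger_gap: 0.501
t 4.0 q [0.162 0.361 2.328 1.706 0.343 0.525] p [0.3714 0.2734 0.1768] F [-0.2  0.1 -0.6] gap 0.501
[0.162 0.361 2.328 1.706 0.343 0.525] [4.400e-02 4.270e-01 2.369e+00 3.136e+00 3.880e-01 3.000e-03]
[0,[0.17,-0.02,0.01],[0.004,0.008,0.019]], z 0.18 [0.387 0.267]
[0,[0.37,-0.00,0.00],[0.006,0.016,0.038]], z 0.184 [0.403 0.257]
[0,[0.57,0.05,-0.01],[0.009,0.026,0.057]], z 0.186 [0.419 0.244]
[0,[0.77,0.14,-0.04],[0.010,0.035,0.075]], z 0.187 [0.433 0.227]
[0,[0.96,0.26,-0.07],[0.011,0.045,0.094]], z 0.188 [0.445 0.206]
[0,[1.14,0.42,-0.12],[0.011,0.056,0.112]], z 0.187 [0.454 0.184]
[0,[1.30,0.61,-0.18],[0.009,0.067,0.131]], z 0.185 [0.46  0.158]
[0,[1.44,0.84,-0.25],[0.007,0.078,0.149]], z 0.182 [0.462 0.132]

[0,[0.23,0.02,0.01],[0.001,0.011,0.018]], z 0.188 [0.445 0.206]
[0,[0.47,0.07,-0.00],[0.001,0.022,0.037]], z 0.187 [0.454 0.184]
[0,[0.71,0.17,-0.03],[0.001,0.033,0.055]], z 0.185 [0.46  0.158]
[0,[0.94,0.30,-0.07],[0.000,0.045,0.073]], z 0.182 [0.462 0.132]
```

```bash
python3 -m inch '[[0,[0.17,-0.02,0.01],[0.004,0.008,0.019]],[0,[0.37,0,0],[0.006,0.016,0.038]],[0,[0.57,0.05,-0.01],[0.009,0.026,0.057]],[0,[0.77,0.14,-0.04],[0.010,0.035,0.075]]]' && python3 -m inch '[[0,[0.23,0.02,0.01],[0.001,0.011,0.018]],[0,[0.47,0.07,0],[0.001,0.022,0.037]],[0,[0.71,0.17,-0.03],[0.001,0.033,0.055]],[0,[0.94,0.30,-0.07],[0,0.045,0.073]],[0,[0.94,0.30,-0.07],[0,0.045,0.073]],[0,[0.94,0.30,-0.07],[0,0.045,0.073]]]' && python3 lg.py; python3 - <<'E'
from ik import *
p,T=pose(E,.072,-.05,-.006,-1);step(p,T)
im,d=shot("side","s2");crop(im,(260,130,420,290),"s2c")
im,d=shot("top","t2");crop(im,(180,180,330,300),"t2c")
E
```

```text
t: 4.4
tcp_pos: [0.432, 0.2258, 0.1878]
tool_rot: [0.832, -0.432, 0.202, -0.284]
force: [0.9, -1.1, 1.0]
finger_gap: 0.495
t: 5.0
tcp_pos: [0.4611, 0.1321, 0.1823]
tool_rot: [0.678, -0.643, 0.246, -0.259]
force: [-0.5, 0.1, -0.2]
finger_gap: 0.5
t 5.0 q [0.04  0.423 2.37  3.12  0.383 0.01 ] p [0.4611 0.1321 0.1823] F [-0.5  0.1 -0.2] gap 0.5
shift [0.004, -0.005, 1.011] turn [0.0003, 0.0006, 0.0008] deg 0.4 dist 1.011
s2c (260, 130, 420, 290) scale 3.625
t2c (180, 180, 330, 300) scale 4.833333333333333
```

View pics/s2c.png

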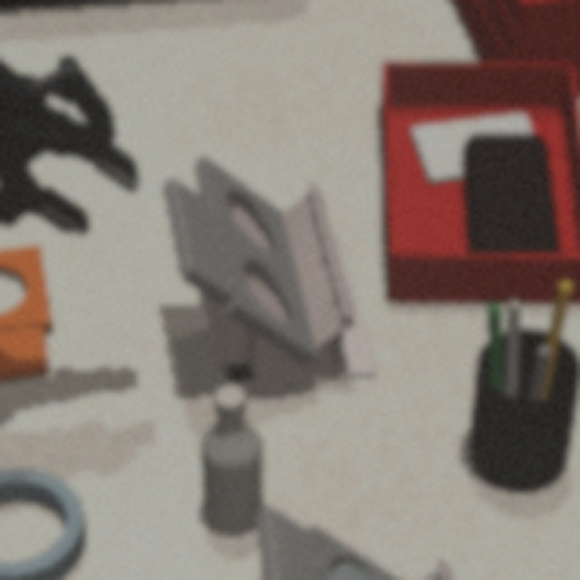

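View pics/t2c.png

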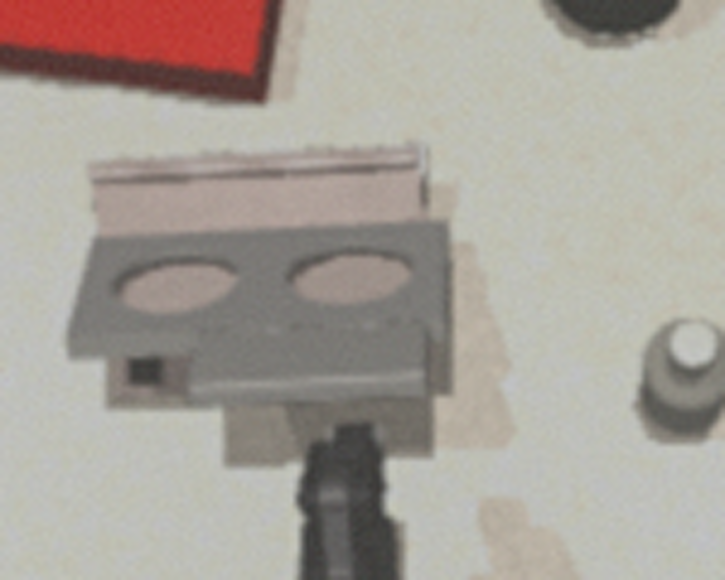

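```bash
python3 -m inch '[[0,[0,0,0.3],[0,0,0]],[0,[0,0,0.6],[0,0,0]],[0,[0,0,0.85],[0,0,0]],[0,[0,0,1],[0,0,0]],[0,[0,0,1],[0,0,0]]]' && python3 lg.py; python3 - <<'E'
from ik import *
p,T=pose(E,.072,-.05,-.006,-1);step(p,T)
im,d=shot("side","s3");crop(im,(260,130,420,290),"s3c")
E
```

```text
t: 5.6
tcp_pos: [0.529, 0.1345, 0.1065]
tool_rot: [0.677, -0.644, 0.246, -0.259]
force: [0.4, 0.5, -0.7]
finger_gap: 0.503
t 5.6 q [0.041 0.672 2.26  3.13  0.521 0.004] p [0.529  0.1345 0.1065] F [ 0.4  0.5 -0.7] gap 0.503
shift [-0.006, -0.005, -0.007] turn [0.0004, 0.0003, 0.0003] deg 0.2 dist 0.011
s3c (260, 130, 420, 290) scale 3.625
```

View pics/s3c.png

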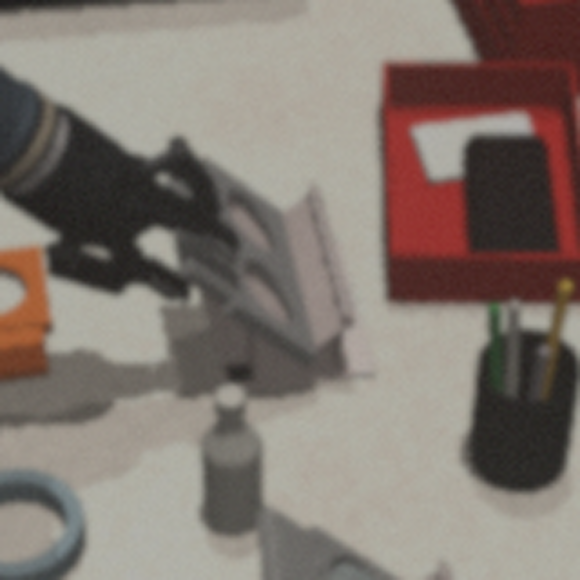

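```bash
python3 -m inch '[[0.4,[0,0,0],[0,0,0]],[0.6,[0,0,0],[0,0,0]],[0.8,[0,0,0],[0,0,0]],[1,[0,0,0],[0,0,0]],[1,[0,0,0],[0,0,0]],[1,[0,0,0],[0,0,0]]]' 60 && python3 lg.py
```

```text
t: 6.25
tcp_pos: [0.5276, 0.134, 0.1091]
tool_rot: [0.676, -0.644, 0.247, -0.26]
force: [-3.3, -0.3, 6.7]
finger_gap: 0.131
t 6.25 q [4.100e-02 6.660e-01 2.264e+00 3.132e+00 5.220e-01 3.000e-03] p [0.5276 0.134  0.1091] F [-3.3 -0.3  6.7] gap 0.131
```

```bash
cat >> ik.py <<'E'
def frame(st,off=0,du=0,dy=0):
    n,up,y=stand(st["yaw"]);return st["c"]+off*n+du*up+dy*y,R.from_matrix(np.c_[y,up,n])  # cols: y, up, n
def rel(p,T,fr): c,F=fr;return F.inv().apply(p-c),F.inv()*T
def absl(pr,fr): c,F=fr;return c+F.apply(pr[0]),F*pr[1]
E
python3 - <<'E'
from ik import *
import pickle
s=sense();h=rel(s["tcp_pos"],R.from_quat(s["tool_rot"]),frame(E));pickle.dump((h[0],h[1].as_quat()),open("holdE.pkl","wb"))
print(h[0],h[1].as_matrix().round(3))
for nm,fr in(("Elift",frame(E,.0,.03)),("Ehigh",(frame(E,0,.03)[0]+[0,0,.12],frame(E)[1])),("Ehi2",(frame(E,0,.03)[0]+[0.0,-.18,.12],frame(E)[1])),("Lhigh",(frame(L,.03,.06)[0]+[0,0,.1],frame(L)[1])),("Lhover",frame(L,.03,.03)),("L",frame(L,.012,0))):
    p,T=absl(h,fr);q=ik(p,T);print(nm,p.round(3),q.round(2),ok(q))
E
```

```text
[-0.05109627  0.05547461 -0.00588498] [[-1.    -0.001  0.001]
 [-0.001 -0.    -1.   ]
 [ 0.001 -1.     0.   ]]
Elift [0.508 0.133 0.131] [0.04 0.6  2.3  3.13 0.5  0.  ] True
Ehigh [0.508 0.133 0.251] [0.04 0.25 2.18 2.95 0.03 0.19] True
Ehi2 [ 0.508 -0.047  0.251] [-0.54  0.23  2.22  1.46  0.38  1.23] True
Lhigh [ 0.535 -0.232  0.274] [-0.87  0.29  2.    1.08  0.6   1.46] True
Lhover [ 0.555 -0.233  0.151] [-0.83  0.57  2.07  1.67  0.5   0.81] True
L [ 0.562 -0.233  0.117] [-0.82  0.65  2.07  1.83  0.51  0.63] True
```

```bash
cat > plan.py <<'E'
from ik import *
import pickle
hp,hq=pickle.load(open("holdE.pkl","rb"));h=(hp,R.from_quat(hq))
def tiltF(fr,t): c,F=fr;return c,F*R.from_rotvec([0,0,np.radians(t)])
def up(fr,dz,dx=0,dy=0): return fr[0]+[dx,dy,dz],fr[1]
corners=np.array([[-.082,-.044,0],[.082,-.044,0],[-.082,.044,0],[.082,.044,0],[-.075,.089,0],[.025,.089,0],[0,-.044,0]])
def check(q,h=h,thick=.012):
    p,T=fk(q);F=T*h[1].inv();c=p-F.apply(h[0]);P=c+F.apply(np.r_[corners,corners-[0,0,thick]])
    return P
E
python3 - <<'E'
from plan import *
im=cv2.imread("pics/t1.png");d=np.load("pics/t1.npy");C=cloud("top",d);print("bottle top",C[249:258,318:327].reshape(-1,3)[np.argmax(C[249:258,318:327,2])])
W=[("lift",up(frame(E,.004,.03),0)),("B",tiltF(up(frame(E,.0,.08),.03),12)),("C",tiltF(up(frame(E,0,.08),.07,0,-.08),12)),("D",tiltF(up(frame(E,0,.08),.10,.02,-.18),6)),("F",up(frame(L,.03,.05),.09,0,.05)),("G",up(frame(L,.03,.05),.05)),("H",frame(L,.03,.03))]
q0=sense()["q"]
for nm,fr in W:
    q=ik(*absl(h,fr));dq=q-q0
    for f in np.linspace(0.25,1,4):
        P=check(q0+dq*f);x=q0+dq*f;print(nm,f,x.round(2),"ymin/max",P[:,1].min().round(3),P[:,1].max().round(3),"zmin",P[:,2].min().round(3),"x",P[:,0].min().round(3),P[:,0].max().round(3),"tcp",fk(x)[0].round(3)) 
    print("   ok",ok(q),"maxdq",np.abs(dq).max().round(2));q0=q
E
```

```text
bottle top [ 0.52195691 -0.00776006  0.12847607]
lift 0.25 [0.04 0.65 2.27 3.13 0.51 0.  ] ymin/max 0.103 0.27 zmin 0.037 x 0.493 0.596 tcp [0.523 0.134 0.116]
lift 0.5 [0.04 0.63 2.28 3.13 0.5  0.  ] ymin/max 0.103 0.27 zmin 0.044 x 0.489 0.592 tcp [0.519 0.134 0.122]
lift 0.75 [0.04 0.61 2.29 3.13 0.49 0.  ] ymin/max 0.103 0.27 zmin 0.05 x 0.484 0.587 tcp [0.515 0.133 0.128]
lift 1.0 [0.04 0.59 2.29 3.13 0.48 0.  ] ymin/max 0.102 0.269 zmin 0.056 x 0.48 0.583 tcp [0.51  0.133 0.134]
   ok True maxdq 0.07
B 0.25 [-0.02  0.55  2.31  2.9   0.48  0.17] ymin/max 0.102 0.274 zmin 0.075 x 0.478 0.586 tcp [0.511 0.132 0.153]
B 0.5 [-0.09  0.5   2.32  2.67  0.48  0.33] ymin/max 0.101 0.276 zmin 0.09 x 0.47 0.582 tcp [0.507 0.13  0.168]
B 0.75 [-0.15  0.46  2.34  2.44  0.48  0.5 ] ymin/max 0.096 0.277 zmin 0.101 x 0.458 0.572 tcp [0.497 0.126 0.181]
B 1.0 [-0.21  0.42  2.35  2.21  0.48  0.66] ymin/max 0.09 0.275 zmin 0.109 x 0.442 0.557 tcp [0.482 0.121 0.19 ]
   ok True maxdq 0.92
C 0.25 [-0.28  0.38  2.34  2.06  0.49  0.77] ymin/max 0.072 0.258 zmin 0.122 x 0.447 0.563 tcp [0.488 0.104 0.2
[... 1649 characters left out ...]
252 -0.086 zmin 0.148 x 0.515 0.617 tcp [ 0.542 -0.219  0.226]
G 1.0 [-0.86  0.41  2.04  1.34  0.53  1.16] ymin/max -0.265 -0.099 zmin 0.138 x 0.514 0.617 tcp [ 0.542 -0.232  0.216]
   ok True maxdq 0.22
H 0.25 [-0.85  0.45  2.05  1.42  0.52  1.07] ymin/max -0.265 -0.099 zmin 0.123 x 0.519 0.622 tcp [ 0.547 -0.232  0.201]
H 0.5 [-0.84  0.49  2.05  1.5   0.52  0.99] ymin/max -0.265 -0.099 zmin 0.107 x 0.523 0.626 tcp [ 0.551 -0.232  0.185]
H 0.75 [-0.84  0.53  2.06  1.58  0.51  0.9 ] ymin/max -0.265 -0.099 zmin 0.091 x 0.526 0.629 tcp [ 0.553 -0.232  0.169]
H 1.0 [-0.83  0.57  2.07  1.67  0.5   0.81] ymin/max -0.266 -0.1 zmin 0.073 x 0.527 0.63 tcp [ 0.555 -0.233  0.151]
   ok True maxdq 0.35
```

```bash
cat >> plan.py <<'E'
def seg(frA,N,jaw=1,qfrom=None,hh=h,show=True):
    s=sense();q0=s["q"] if qfrom is None else qfrom;q1=ik(*absl(hh,frA));assert ok(q1)
    qs=[q0+(q1-q0)*i/N for i in range(1,N+1)];kw={} if qfrom is None else dict(zip(("p0","r0"),fk(q0)))
    rows(qs,jaw,**kw);print("maxdq/row",(np.abs(q1-q0).max()/N).round(3));return q1
WP=dict(lift=up(frame(E,.004,.03),0),B=tiltF(up(frame(E,.0,.08),.03),12),C=tiltF(up(frame(E,0,.08),.07,0,-.08),12),D=tiltF(up(frame(E,0,.08),.10,.02,-.18),6),F=up(frame(L,.03,.05),.09,0,.05),G=up(frame(L,.03,.05),.05),H=frame(L,.03,.03))
E
python3 - <<'E'
from plan import *
q=seg(WP["lift"],4);q=seg(WP["B"],7,1,q);q=seg(WP["C"],6,1,q);q=seg(WP["D"],6,1,q)
q=seg(WP["F"],6,1,q);q=seg(WP["G"],4,1,q);q=seg(WP["H"],5,1,q)
E
```

```text
[1,[-0.00,-0.01,-0.08],[0.000,-0.000,0.000]], z 0.116 [0.523 0.134]
[1,[-0.00,-0.02,-0.15],[0.000,-0.000,0.000]], z 0.122 [0.519 0.134]
[1,[-0.00,-0.03,-0.23],[0.000,-0.000,0.000]], z 0.128 [0.515 0.133]
[1,[-0.00,-0.04,-0.30],[-0.000,-0.000,-0.000]], z 0.134 [0.51  0.133]
maxdq/row 0.019
[1,[0.01,-0.08,-0.07],[0.002,-0.006,0.001]], z 0.145 [0.512 0.132]
[1,[0.02,-0.14,-0.15],[0.004,-0.011,0.001]], z 0.155 [0.511 0.132]
[1,[0.03,-0.19,-0.24],[0.005,-0.016,0.001]], z 0.164 [0.509 0.13 ]
[1,[0.04,-0.21,-0.32],[0.005,-0.021,0.001]], z 0.172 [0.504 0.129]
[1,[0.06,-0.21,-0.42],[0.004,-0.026,0.001]], z 0.179 [0.499 0.127]
[1,[0.08,-0.20,-0.51],[0.002,-0.030,0.001]], z 0.185 [0.491 0.125]
[1,[0.10,-0.16,-0.60],[0.000,-0.033,0.000]], z 0.19 [0.482 0.121]
maxdq/row 0.131
[1,[0.11,-0.08,-0.07],[0.002,-0.001,0.000]], z 0.199 [0.486 0.11 ]
[1,[0.22,-0.15,-0.14],[0.003,-0.002,0.000]], z 0.207 [0.489 0.098]
[1,[0.33,-0.20,-0.22],[0.003,-0.002,0.000]], z 0.214 [0.489 0.085]
[1,[0.45,-0.23,-0.30],[0.003,-0.002,0.000]], z 0.22 [0.489 0.071]
[1,[0.58,-0.24,-0.39],[0.002,-0.001,0.000]], z 0.225 [0.486
[... 885 characters left out ...]
,0.009]], z 0.256 [ 0.542 -0.182]
maxdq/row 0.024
[1,[0.12,0.06,0.08],[-0.000,-0.000,-0.000]], z 0.246 [ 0.542 -0.194]
[1,[0.25,0.12,0.16],[-0.000,-0.000,-0.000]], z 0.236 [ 0.542 -0.207]
[1,[0.37,0.19,0.23],[-0.000,-0.000,-0.000]], z 0.226 [ 0.542 -0.219]
[1,[0.50,0.26,0.31],[-0.000,-0.000,-0.000]], z 0.216 [ 0.542 -0.232]
maxdq/row 0.056
[1,[-0.00,0.05,0.12],[0.001,-0.001,-0.000]], z 0.204 [ 0.546 -0.232]
[1,[-0.01,0.11,0.23],[0.001,-0.001,-0.000]], z 0.192 [ 0.549 -0.232]
[1,[-0.00,0.18,0.35],[0.001,-0.001,-0.000]], z 0.179 [ 0.552 -0.232]
[1,[-0.00,0.25,0.46],[0.001,-0.000,-0.000]], z 0.165 [ 0.554 -0.232]
[1,[0.00,0.33,0.57],[0.000,0.000,-0.000]], z 0.151 [ 0.555 -0.233]
maxdq/row 0.071
```

```bash
python3 -m inch '[[1,[0,-0.01,-0.08],[0,0,0]],[1,[0,-0.02,-0.15],[0,0,0]],[1,[0,-0.03,-0.23],[0,0,0]],[1,[0,-0.04,-0.30],[0,0,0]],[1,[0,-0.04,-0.30],[0,0,0]]]' && python3 lg.py && python3 -m inch '[[1,[0.01,-0.08,-0.07],[0.002,-0.006,0.001]],[1,[0.02,-0.14,-0.15],[0.004,-0.011,0.001]],[1,[0.03,-0.19,-0.24],[0.005,-0.016,0.001]],[1,[0.04,-0.21,-0.32],[0.005,-0.021,0.001]],[1,[0.06,-0.21,-0.42],[0.004,-0.026,0.001]],[1,[0.08,-0.20,-0.51],[0.002,-0.030,0.001]],[1,[0.10,-0.16,-0.60],[0,-0.033,0]],[1,[0.10,-0.16,-0.60],[0,-0.033,0]]]' && python3 lg.py; python3 - <<'E'
from plan import *
p,T=absl(h,WP["B"]);step(p,T)
im,d=shot("side","s4");crop(im,(260,130,420,290),"s4c")
E
```

```text
t: 6.75
tcp_pos: [0.5098, 0.133, 0.1335]
tool_rot: [0.676, -0.645, 0.247, -0.259]
force: [-1.0, -0.9, -2.0]
finger_gap: 0.137
t 6.75 q [0.04  0.592 2.294 3.131 0.475 0.004] p [0.5098 0.133  0.1335] F [-1.  -0.9 -2. ] gap 0.137
t: 7.55
tcp_pos: [0.4826, 0.1209, 0.1885]
tool_rot: [0.698, -0.615, 0.176, -0.324]
force: [-1.5, -0.8, -1.4]
finger_gap: 0.132
t 7.55 q [-0.211  0.42   2.352  2.221  0.476  0.658] p [0.4826 0.1209 0.1885] F [-1.5 -0.8 -1.4] gap 0.132
shift [-0.008, -0.007, -0.009] turn [0.0004, -0.0006, -0.0002] deg 0.3 dist 0.014
s4c (260, 130, 420, 290) scale 3.625
```

View pics/s4c.png

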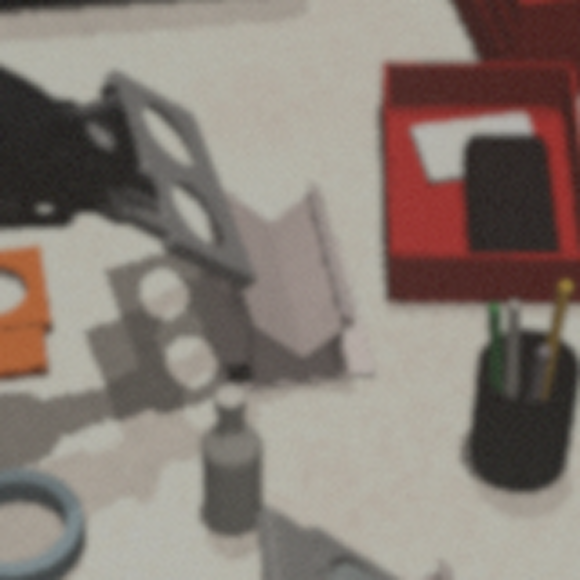

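```bash
python3 -m inch '[[1,[0.11,-0.08,-0.07],[0.002,-0.001,0]],[1,[0.22,-0.15,-0.14],[0.003,-0.002,0]],[1,[0.33,-0.20,-0.22],[0.003,-0.002,0]],[1,[0.45,-0.23,-0.30],[0.003,-0.002,0]],[1,[0.58,-0.24,-0.39],[0.002,-0.001,0]],[1,[0.71,-0.24,-0.48],[0,0,0]]]' && python3 -m inch '[[1,[0.14,-0.07,-0.05],[0.001,0.002,0]],[1,[0.28,-0.13,-0.10],[0.001,0.005,0]],[1,[0.43,-0.19,-0.16],[0.001,0.007,0]],[1,[0.58,-0.24,-0.23],[0.001,0.010,0]],[1,[0.74,-0.28,-0.30],[0.001,0.013,0]],[1,[0.90,-0.31,-0.38],[0,0.017,0]]]' && python3 -m inch '[[1,[0.22,-0.05,0.04],[0,0.004,0.002]],[1,[0.43,-0.09,0.07],[0,0.008,0.003]],[1,[0.65,-0.13,0.10],[0,0.013,0.005]],[1,[0.88,-0.17,0.13],[0,0.017,0.006]]]' && python3 lg.py; python3 - <<'E'
from plan import *
q=seg(WP["G"],7,1);q=seg(WP["H"],5,1,q)
E
```

```text
t: 8.2
tcp_pos: [0.4832, 0.0421, 0.2281]
tool_rot: [0.698, -0.614, 0.175, -0.324]
force: [1.0, -0.5, -0.9]
finger_gap: 0.129
t: 8.8
tcp_pos: [0.4986, -0.0531, 0.2627]
tool_rot: [0.688, -0.631, 0.212, -0.291]
force: [-0.2, 0.5, -1.7]
finger_gap: 0.136
t: 9.2
tcp_pos: [0.5301, -0.1392, 0.2572]
tool_rot: [0.663, -0.659, 0.243, -0.26]
force: [0.4, -0.5, -0.5]
finger_gap: 0.127
t 9.2 q [-0.725  0.272  2.106  1.22   0.511  1.38 ] p [ 0.5301 -0.1392  0.2572] F [ 0.4 -0.5 -0.5] gap 0.127
[1,[0.13,0.01,0.06],[0.000,0.001,0.000]], z 0.252 [ 0.533 -0.152]
[1,[0.26,0.03,0.11],[0.000,0.002,0.001]], z 0.246 [ 0.535 -0.165]
[1,[0.40,0.06,0.16],[0.000,0.003,0.001]], z 0.241 [ 0.537 -0.178]
[1,[0.53,0.08,0.21],[0.000,0.004,0.002]], z 0.235 [ 0.539 -0.192]
[1,[0.66,0.11,0.26],[0.001,0.005,0.002]], z 0.229 [ 0.54  -0.205]
[1,[0.80,0.15,0.31],[0.001,0.006,0.003]], z 0.223 [ 0.541 -0.219]
[1,[0.94,0.18,0.36],[0.001,0.007,0.003]], z 0.216 [ 0.542 -0.232]
maxdq/row 0.031
[1,[-0.00,0.05,0.12],[0.001,-0.001,-0.000]], z 0.204 [ 0.546 -0.232]
[1,[-0.01,0.11,0.23],[0.001,-0.001,-0.000]], z 0.192 [ 0.549 -0.232]
[1,[-0.00,0.18,0.35],[0.001,-0.001,-0.000]], z 0.179 [ 0.552 -0.232]
[1,[-0.00,0.25,0.46],[0.001,-0.000,-0.000]], z 0.165 [ 0.554 -0.232]
[1,[0.00,0.33,0.57],[-0.000,-0.000,-0.000]], z 0.151 [ 0.555 -0.233]
maxdq/row 0.071
```

```bash
python3 -m inch '[[1,[0.13,0.01,0.06],[0,0.001,0]],[1,[0.26,0.03,0.11],[0,0.002,0.001]],[1,[0.40,0.06,0.16],[0,0.003,0.001]],[1,[0.53,0.08,0.21],[0,0.004,0.002]],[1,[0.66,0.11,0.26],[0.001,0.005,0.002]],[1,[0.80,0.15,0.31],[0.001,0.006,0.003]],[1,[0.94,0.18,0.36],[0.001,0.007,0.003]],[1,[0.94,0.18,0.36],[0.001,0.007,0.003]],[1,[0.94,0.18,0.36],[0.001,0.007,0.003]]]' && python3 lg.py; python3 - <<'E'
from plan import *
p,T=absl(h,WP["G"]);step(p,T)
im,d=shot("side","s5");crop(im,(290,230,440,380),"s5c")
im,d=shot("top","t5");crop(im,(340,170,470,290),"t5c")
E
```

```text
t: 10.1
tcp_pos: [0.5413, -0.2311, 0.2168]
tool_rot: [-0.65, 0.67, -0.257, 0.25]
force: [-0.1, -0.2, -1.7]
finger_gap: 0.128
t 10.1 q [-0.856  0.413  2.045  1.335  0.533  1.163] p [ 0.5413 -0.2311  0.2168] F [-0.1 -0.2 -1.7] gap 0.128
shift [0.01, 0.001, 0.006] turn [-0.0001, 0.0004, 0.0002] deg 0.2 dist 0.011
s5c (290, 230, 440, 380) scale 3.8666666666666667
t5c (340, 170, 470, 290) scale 4.833333333333333
```

View pics/s5c.png

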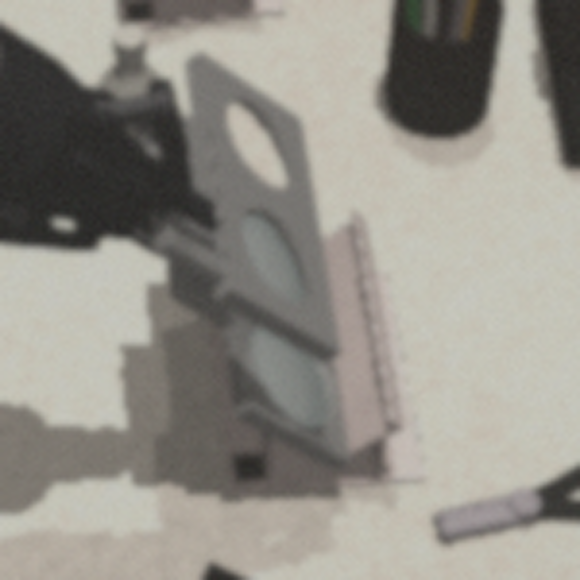

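View pics/t5c.png

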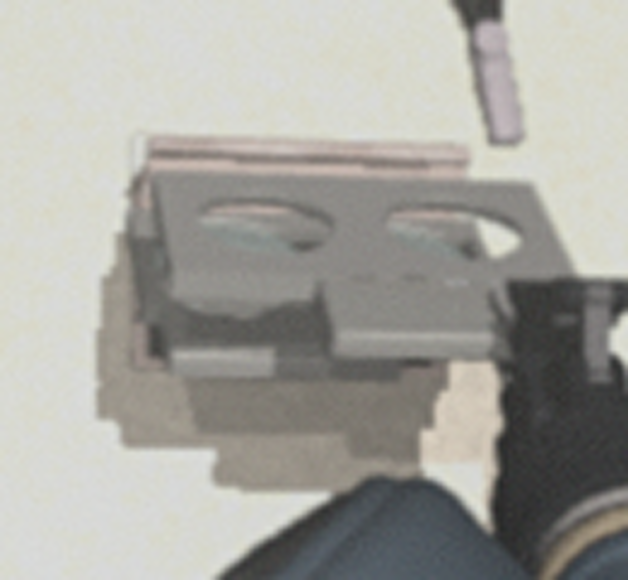

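```bash
cat > meas.py <<'E'
from plan import *
from tray import fit
def meas(cn,name,box,fr,zlo=.02):
    d=np.load(f"pics/{name}.npy");C=cloud(cn,d);n,a,Q=fit(C,*box)
    c,F=fr;X=F.inv().apply(Q-c)   # y, up, n in expected frame
    # body edges: lower part
    b=X[(X[:,1]<.035)&(X[:,1]>-.04)];m=F.inv().apply(n)
    lo,hi=np.percentile(b[:,0],[.3,99.7]);
    e=X[(abs(X[:,0])<.07)];bot=np.percentile(e[:,1],.5)
    # rotation in plane: bottom edge by columns
    xs=np.linspace(-.075,.075,16);bb=[]
    for x in xs:
        w=X[abs(X[:,0]-x)<.005];bb.append(np.sort(w[:,1])[:2].mean() if len(w)>3 else np.nan)
    bb=np.array(bb);g=np.isfinite(bb);sl=np.degrees(np.polyfit(xs[g],bb[g],1)[0])
    print(cn,"N",len(Q),"n offset",np.median(X[:,2]).round(4),"normal err deg (y,up)",np.degrees(m[:2]).round(2),"y edges",lo.round(4),hi.round(4),"mid",((lo+hi)/2).round(4),"bottom",bot.round(4),"inplane slope",sl.round(2))
    return X
E
python3 - <<'E'
from meas import *
s=sense();p,T=s["tcp_pos"],R.from_quat(s["tool_rot"]);F=T*h[1].inv();fr=(p-F.apply(h[0]),F)
import tray
X=meas("top","t5",(365,462,200,250),fr);X2=meas("side","s5",(335,382,240,325),fr)
E
```

```text
top N 1692 n offset -0.0012 normal err deg (y,up) [0.17 0.5 ] y edges -0.081 0.0813 mid 0.0002 bottom -0.0469 inplane slope 0.07
side N 1347 n offset 0.0012 normal err deg (y,up) [-0.07  0.29] y edges -0.0824 0.0827 mid 0.0002 bottom -0.0463 inplane slope 0.21
```

```bash
python3 -m inch '[[1,[0,0.05,0.12],[0.001,-0.001,0]],[1,[0,0.11,0.23],[0.001,-0.001,0]],[1,[0,0.18,0.35],[0.001,0,0]],[1,[0,0.25,0.46],[0.001,0,0]],[1,[0,0.33,0.57],[0,0,0]],[1,[0,0.33,0.57],[0,0,0]],[1,[0,0.33,0.57],[0,0,0]]]' && python3 lg.py; python3 - <<'E'
from plan import *
for fr in(WP["H"],frame(L,.0135,.006),frame(L,.0125,.0)): step(*absl(h,fr))
E
```

```text
t: 10.9
tcp_pos: [0.5552, -0.2308, 0.153]
tool_rot: [-0.651, 0.669, -0.257, 0.251]
force: [0.7, -0.1, -0.7]
finger_gap: 0.131
t 10.9 q [-0.83   0.565  2.066  1.66   0.506  0.814] p [ 0.5552 -0.2308  0.153 ] F [ 0.7 -0.1 -0.7] gap 0.131
shift [0.017, 0.012, 0.011] turn [-0.0002, 0.0005, 0.0004] deg 0.2 dist 0.023
shift [0.018, 0.177, 0.251] turn [-0.0002, 0.0005, 0.0004] deg 0.2 dist 0.307
shift [0.018, 0.187, 0.311] turn [-0.0002, 0.0005, 0.0004] deg 0.2 dist 0.363
```

```bash
python3 -m inch '[[1,[0.01,0.04,0.10],[0,0,0]],[1,[0.018,0.09,0.18],[0,0,0]],[1,[0.018,0.13,0.23],[0,0,0]],[1,[0.018,0.16,0.25],[0,0,0]],[1,[0.018,0.177,0.25],[0,0,0]],[1,[0.018,0.177,0.25],[0,0,0]]]' && python3 lg.py; python3 - <<'E'
from plan import *
for fr in(frame(L,.0135,.006),frame(L,.0125,.0)): step(*absl(h,fr))
im,d=shot("side","s6");crop(im,(290,230,440,380),"s6c")
s=sense();p,T=s["tcp_pos"],R.from_quat(s["tool_rot"]);print(rel(p,T,frame(L))[0]-h[0])
E
```

```text
t: 11.5
tcp_pos: [0.5585, -0.2332, 0.1227]
tool_rot: [-0.65, 0.669, -0.257, 0.25]
force: [0.3, -0.9, -0.6]
finger_gap: 0.131
t 11.5 q [-0.828  0.638  2.071  1.802  0.517  0.654] p [ 0.5585 -0.2332  0.1227] F [ 0.3 -0.9 -0.6] gap 0.131
shift [-0.006, -0.001, 0.003] turn [-0.0002, 0.0003, 0.0003] deg 0.2 dist 0.007
shift [-0.006, 0.009, 0.063] turn [-0.0002, 0.0003, 0.0003] deg 0.2 dist 0.064
s6c (290, 230, 440, 380) scale 3.8666666666666667
[-0.00064968  0.00626835  0.01354705]
```

View pics/s6c.png

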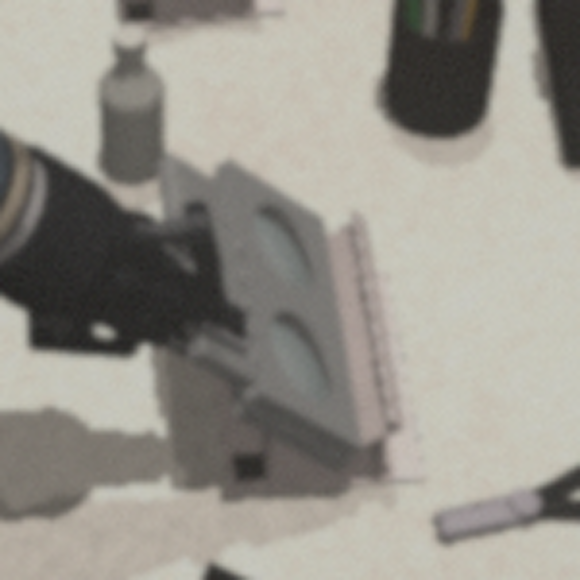

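```bash
for i in 1; do python3 -m inch '[[1,[0,0.01,0.02],[0,0,0]],[1,[0,0.01,0.04],[0,0,0]],[1,[0,0.01,0.05],[0,0,0]],[1,[0,0.01,0.05],[0,0,0]]]' && python3 lg.py; done; python3 - <<'E'
from plan import *
s=sense();p,T=s["tcp_pos"],R.from_quat(s["tool_rot"]);print(rel(p,T,frame(L))[0]-h[0], frame(L)[1].inv().apply(s["force"]))
E
```

```text
t: 11.95
tcp_pos: [0.5617, -0.2334, 0.1181]
tool_rot: [-0.65, 0.669, -0.258, 0.251]
force: [1.3, -0.4, -1.3]
finger_gap: 0.13
t 11.95 q [-0.823  0.651  2.066  1.821  0.517  0.639] p [ 0.5617 -0.2334  0.1181] F [ 1.3 -0.4 -1.3] gap 0.13
[-0.00071859  0.00068458  0.01265403] [-0.34713568 -1.82574656  0.10402749]
```

```bash
for i in 1 2 ; do python3 -m inch '[[1,[0,0.01,0.01],[0,0,0]],[1,[0,0.01,0.02],[0,0,0]],[1,[0,0.01,0.02],[0,0,0]]]' >/dev/null && python3 lg.py;  python3 - <<'E'
from plan import *
s=sense();p,T=s["tcp_pos"],R.from_quat(s["tool_rot"]);print(rel(p,T,frame(L))[0]-h[0], frame(L)[1].inv().apply(s["force"]))
E
done
```

```text
t 12.25 q [-0.823  0.654  2.067  1.83   0.519  0.629] p [ 0.562  -0.2333  0.1171] F [-3.6  0.8  8.6] gap 0.129
[-0.00060591 -0.00022211  0.01224853] [0.63451212 8.86980359 3.0585704 ]
t 12.55 q [-0.823  0.655  2.069  1.84   0.521  0.619] p [ 0.562  -0.2333  0.117 ] F [-16.1   0.2  24.9] gap 0.13
[-0.00061885 -0.00029834  0.01222731] [-0.34371143 29.31710871  4.70911818]
```

```bash
python3 -m inch '[[1,[0,-0.01,-0.02],[0,0,0]],[1,[0,-0.01,-0.025],[0,0,0]]]' && python3 lg.py && python3 -m inch '[[0.7,[0,0,0],[0,0,0]],[0.5,[0,0,0],[0,0,0]],[0.2,[0,0,0],[0,0,0]],[0,[0,0,0],[0,0,0]],[0,[0,0,0],[0,0,0]],[0,[0,0,-0.2],[0,0,0]],[0,[0,0,-0.5],[0,0,0]],[0,[0,0,-0.8],[0,0,0]],[0,[0,0,-0.9],[0,0,0]],[0,[0,0,-0.9],[0,0,0]]]' && python3 lg.py; python3 - <<'E'
from plan import *
im,d=shot("side","s7");crop(im,(290,230,440,380),"s7c")
im,d=shot("top","t7");crop(im,(340,170,470,290),"t7c")
E
```

```text
t: 12.75
tcp_pos: [0.5619, -0.2336, 0.1171]
tool_rot: [-0.65, 0.669, -0.258, 0.251]
force: [-0.9, 0.6, 3.6]
finger_gap: 0.131
t 12.75 q [-0.823  0.654  2.066  1.829  0.518  0.63 ] p [ 0.5619 -0.2336  0.1171] F [-0.9  0.6  3.6] gap 0.131
t: 13.75
tcp_pos: [0.5006, -0.2319, 0.184]
tool_rot: [-0.65, 0.669, -0.258, 0.25]
force: [0.6, -0.8, -0.6]
finger_gap: 0.502
t 13.75 q [-0.941  0.463  2.154  1.542  0.559  0.841] p [ 0.5006 -0.2319  0.184 ] F [ 0.6 -0.8 -0.6] gap 0.502
s7c (290, 230, 440, 380) scale 3.8666666666666667
t7c (340, 170, 470, 290) scale 4.833333333333333
```

View pics/s7c.png

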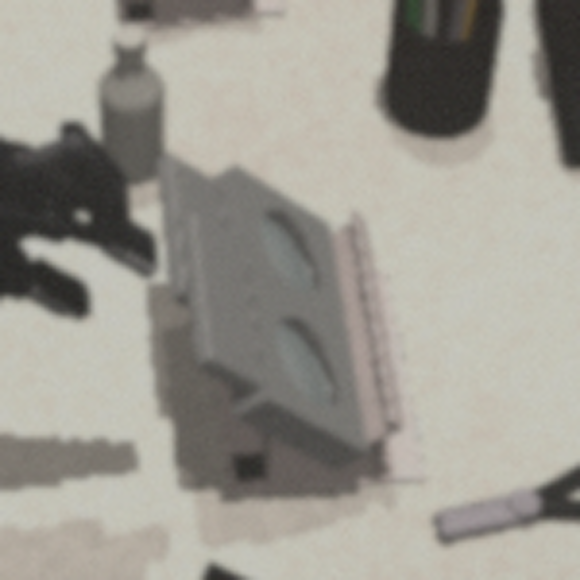

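View pics/t7c.png

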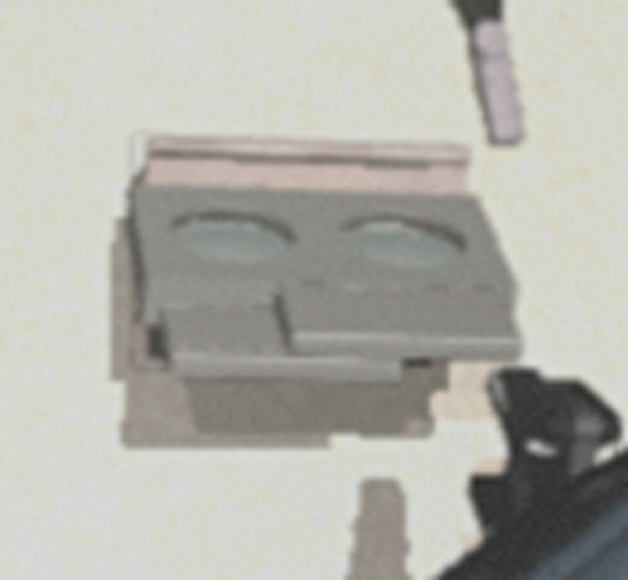

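```bash
python3 - <<'E'
from meas import *
fr=frame(L,.012)
X=meas("top","t7",(366,450,205,250),fr);X2=meas("side","s7",(328,396,270,355),fr)
for X in(X,X2):
    t=X[X[:,1]>.055];print("tab y",np.percentile(t[:,0],[.5,99.5]).round(4),"top",np.percentile(t[:,1],99.5).round(4))
# pinch
p,T=pose(L,.072,0,.0,-1)
for u in(.172,.072):
    p,T=pose(L,u,0,0,-1);print(ik(p,T).round(2));step(p,T)
E
```

```text
top N 1673 n offset -0.0008 normal err deg (y,up) [0.13 0.93] y edges -0.0831 0.0808 mid -0.0011 bottom -0.0484 inplane slope 0.73
side N 1582 n offset 0.0016 normal err deg (y,up) [0.04 0.87] y edges -0.0827 0.0834 mid 0.0004 bottom -0.0484 inplane slope 2.76
tab y [-0.0746  0.0239] top 0.0899
tab y [-0.0754  0.0242] top 0.0906
[-0.86  0.44  2.24  1.71  0.52  0.73]
shift [-0.523, 0.052, -0.084] turn [-0.0002, 0.0004, 0.0005] deg 0.2 dist 0.532
[-0.73  0.66  2.13  2.06  0.51  0.47]
shift [-0.52, 0.053, 0.916] turn [-0.0002, 0.0004, 0.0005] deg 0.2 dist 1.055
```

```bash
python3 -m inch '[[-0.3,[-0.13,0.01,-0.08],[0,0,0]],[-0.3,[-0.27,0.03,-0.08],[0,0,0]],[-0.3,[-0.4,0.05,-0.08],[0,0,0]],[-0.3,[-0.52,0.05,-0.08],[0,0,0]],[-0.3,[-0.52,0.05,0.2],[0,0,0]],[-0.3,[-0.52,0.05,0.5],[0,0,0]],[-0.3,[-0.52,0.05,0.75],[0,0,0]],[-0.3,[-0.52,0.05,0.92],[0,0,0]],[-0.3,[-0.52,0.05,0.92],[0,0,0]],[-0.3,[-0.52,0.05,0.92],[0,0,0]]]' && python3 lg.py; python3 - <<'E'
from plan import *
p,T=pose(L,.072,0,0,-1);step(p,T)
im,d=shot("side","s8");crop(im,(290,230,440,380),"s8c")
E
```

```text
t: 14.85
tcp_pos: [0.56, -0.1799, 0.1107]
tool_rot: [-0.651, 0.669, -0.256, 0.25]
force: [0.7, 0.1, 1.0]
finger_gap: 0.649
t 14.85 q [-0.73   0.661  2.136  2.054  0.512  0.467] p [ 0.56   -0.1799  0.1107] F [0.7 0.1 1. ] gap 0.649
shift [0.017, -0.007, -0.003] turn [0.0001, 0.0008, 0.0005] deg 0.3 dist 0.018
s8c (290, 230, 440, 380) scale 3.8666666666666667
```

View pics/s8c.png

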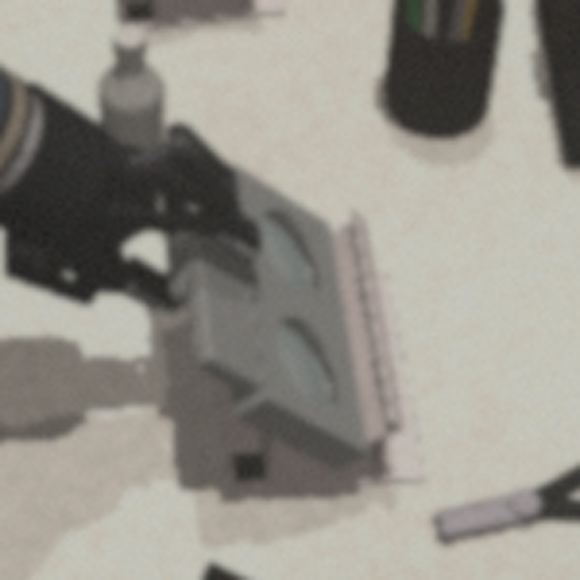

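```bash
python3 -m inch '[[-0.1,[0.017,0,0],[0,0,0]],[0.1,[0.017,0,0],[0,0,0]],[0.3,[0.017,0,0],[0,0,0]],[0.5,[0.017,0,0],[0,0,0]],[1,[0.017,0,0],[0,0,0]],[1,[0.017,0,0],[0,0,0]],[1,[0.017,0,0],[0,0,0]],[1,[0.017,0,0],[0,0,0]]]' 100 && python3 lg.py; python3 - <<'E'
from plan import *
s=sense();p,T=s["tcp_pos"],R.from_quat(s["tool_rot"]);hh=rel(p,T,frame(L));print(hh[0],frame(L)[1].inv().apply(s["force"]),np.degrees((hh[1].inv()*pose(L,0,0,0,-1)[1].__class__.from_matrix(frame(L)[1].inv().as_matrix()@pose(L,0,0,0,-1)[1].as_matrix())).as_rotvec()))
im,d=shot("side","s9");crop(im,(290,230,440,380),"s9c")
E
```

```text
t: 15.7
tcp_pos: [0.5603, -0.1832, 0.1121]
tool_rot: [-0.65, 0.67, -0.258, 0.25]
force: [-3.9, -0.6, 4.7]
finger_gap: 0.268
t 15.7 q [-0.736  0.659  2.133  2.048  0.512  0.471] p [ 0.5603 -0.1832  0.1121] F [-3.9 -0.6  4.7] gap 0.268
[-0.00169913  0.05377142  0.00053172] [-0.72232485  6.05246592  0.23935398] [-0.13028396  0.10999663  0.11607759]
s9c (290, 230, 440, 380) scale 3.8666666666666667
```

View pics/s9c.png

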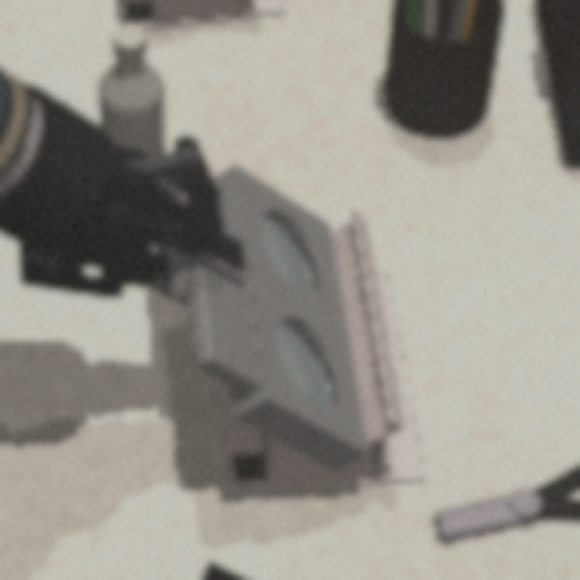

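```bash
python3 - <<'E'
from plan import *
s=sense();p,T=s["tcp_pos"],R.from_quat(s["tool_rot"]);hh=rel(p,T,frame(L));pickle.dump((hh[0],hh[1].as_quat()),open("holdP.pkl","wb"))
def flip(fr,a): return fr[0],fr[1]*R.from_rotvec([0,np.radians(a),0])
M1=frame(L,0.002,.06);M2=up(frame(L,0.01,.06),.09)
for nm,f in(("M1",M1),("M2",M2),*[(str(a)+sg,flip(M2,b)) for a in(0,45,90,135,180) for sg,b in(("+",a),("-",-a))],("down",flip(frame(L),180))):
    q=ik(*absl(hh,f));print(nm,q.round(2),ok(q),absl(hh,f)[0].round(3))
E
```

```text
M1 [-0.81  0.53  2.2   1.85  0.51  0.62] True [ 0.522 -0.182  0.158]
M2 [-0.79  0.29  2.09  1.25  0.51  1.32] True [ 0.528 -0.182  0.253]
0+ [-0.79  0.29  2.09  1.25  0.51  1.32] True [ 0.528 -0.182  0.253]
0- [-0.79  0.29  2.09  1.25  0.51  1.32] True [ 0.528 -0.182  0.253]
45+ [-0.79  0.29  2.09  1.24  0.51  0.55] True [ 0.528 -0.181  0.254]
45- [-0.8   0.3   2.1   1.26  0.51  2.09] True [ 0.527 -0.182  0.252]
90+ [-0.79  0.29  2.09  1.23  0.51 -0.23] True [ 0.529 -0.18   0.254]
90- [-0.79  0.29  2.1   1.26  0.5   2.88] False [ 0.526 -0.181  0.252]
135+ [-0.78  0.29  2.09  1.23  0.5  -1.02] True [ 0.528 -0.179  0.254]
135- [-0.79  0.29  2.1   1.26  0.5  -2.61] True [ 0.526 -0.18   0.252]
180+ [-0.78  0.29  2.1   1.25  0.5  -1.81] True [ 0.527 -0.179  0.253]
180- [-0.78  0.29  2.1   1.25  0.5  -1.81] True [ 0.527 -0.179  0.253]
down [-0.73  0.66  2.14  2.07  0.51 -2.68] True [ 0.56  -0.18   0.111]
```

```bash
cat > plan2.py <<'E'
from plan import *
a,b=pickle.load(open("holdP.pkl","rb"));hh=(a,R.from_quat(b))
def flip(fr,a): return fr[0],fr[1]*R.from_rotvec([0,np.radians(a),0])
M1=frame(L,0.002,.06);M2=up(frame(L,0.01,.06),.09)
E
python3 - <<'E'
from plan2 import *
q=seg(M1,6,1,None,hh);seg(M2,6,1,q,hh)
E
```

```text
[1,[0.00,-0.01,-0.10],[0.000,-0.000,0.000]], z 0.12 [ 0.554 -0.183]
[1,[0.01,-0.02,-0.20],[0.000,-0.000,0.000]], z 0.128 [ 0.548 -0.183]
[1,[0.01,-0.02,-0.30],[0.000,-0.000,0.000]], z 0.136 [ 0.542 -0.183]
[1,[0.01,-0.03,-0.40],[0.000,-0.000,0.000]], z 0.144 [ 0.535 -0.183]
[1,[0.00,-0.03,-0.50],[0.000,-0.000,0.000]], z 0.151 [ 0.528 -0.183]
[1,[-0.00,-0.02,-0.60],[-0.000,0.000,0.000]], z 0.158 [ 0.522 -0.182]
maxdq/row 0.033
[1,[-0.02,-0.14,-0.09],[0.001,-0.002,0.000]], z 0.175 [ 0.526 -0.18 ]
[1,[-0.03,-0.27,-0.20],[0.002,-0.003,0.000]], z 0.191 [ 0.529 -0.179]
[1,[-0.04,-0.39,-0.30],[0.002,-0.003,-0.000]], z 0.207 [ 0.53  -0.178]
[1,[-0.04,-0.50,-0.42],[0.002,-0.003,-0.000]], z 0.222 [ 0.53  -0.179]
[1,[-0.02,-0.59,-0.54],[0.001,-0.002,-0.000]], z 0.238 [ 0.529 -0.18 ]
[1,[0.00,-0.68,-0.67],[0.000,-0.000,0.000]], z 0.253 [ 0.528 -0.182]
maxdq/row 0.117
```

```bash
python3 -m inch '[[1,[0,-0.01,-0.07],[0,0,0]],[1,[0.01,-0.02,-0.17],[0,0,0]],[1,[0.01,-0.02,-0.27],[0,0,0]],[1,[0.01,-0.03,-0.38],[0,0,0]],[1,[0,-0.03,-0.49],[0,0,0]],[1,[0,-0.02,-0.60],[0,0,0]]]' && python3 lg.py && python3 -m inch '[[1,[-0.02,-0.14,-0.09],[0.001,-0.002,0]],[1,[-0.03,-0.27,-0.20],[0.002,-0.003,0]],[1,[-0.04,-0.39,-0.30],[0.002,-0.003,0]],[1,[-0.04,-0.50,-0.42],[0.002,-0.003,0]],[1,[-0.02,-0.59,-0.54],[0.001,-0.002,0]],[1,[0,-0.68,-0.67],[0,0,0]],[1,[0,-0.68,-0.67],[0,0,0]],[1,[0,-0.68,-0.67],[0,0,0]]]' && python3 lg.py; python3 - <<'E'
from plan2 import *
step(*absl(hh,M2))
im,d=shot("side","s10");crop(im,(290,200,440,350),"s10c")
E
```

```text
t: 16.35
tcp_pos: [0.5207, -0.1815, 0.1573]
tool_rot: [-0.651, 0.669, -0.257, 0.25]
force: [0.4, 0.3, -3.7]
finger_gap: 0.268
t 16.35 q [-0.807  0.527  2.198  1.85   0.511  0.621] p [ 0.5207 -0.1815  0.1573] F [ 0.4  0.3 -3.7] gap 0.268
t: 17.15
tcp_pos: [0.5267, -0.1814, 0.2522]
tool_rot: [-0.651, 0.669, -0.257, 0.25]
force: [0.2, 0.3, -3.6]
finger_gap: 0.265
t 17.15 q [-0.795  0.296  2.094  1.249  0.513  1.314] p [ 0.5267 -0.1814  0.2522] F [ 0.2  0.3 -3.6] gap 0.265
shift [0.007, -0.014, -0.003] turn [0.0002, 0.0002, 0.0002] deg 0.1 dist 0.016
s10c (290, 200, 440, 350) scale 3.8666666666666667
```

View pics/s10c.png

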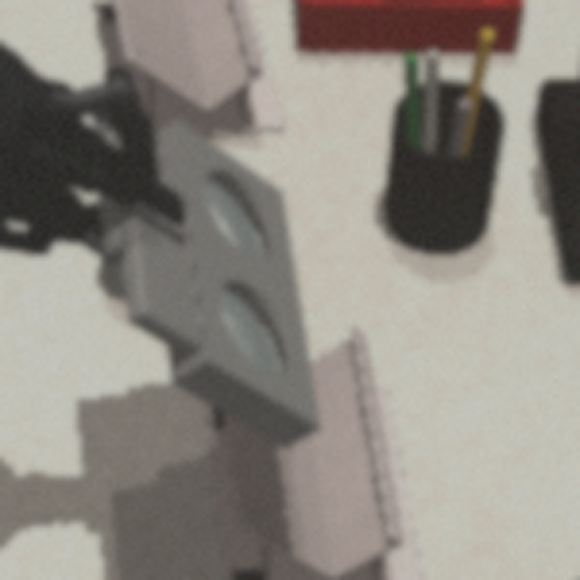

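```bash
python3 -m inch '[[1,[0,0,0],[0,0,-0.005]],[1,[0,0,0],[0,0,-0.015]],[1,[0,0,0],[0,0,-0.03]],[1,[0,0,0],[0,0,-0.05]],[1,[0,0,0],[0,0,-0.07]],[1,[0,0,0],[0,0,-0.09]],[1,[0,0,0],[0,0,-0.11]],[1,[0,0,0],[0,0,-0.13]],[1,[0,0,0],[0,0,-0.15]],[1,[0,0,0],[0,0,-0.17]],[1,[0,0,0],[0,0,-0.19]],[1,[0,0,0],[0,0,-0.21]],[1,[0,0,0],[0,0,-0.23]],[1,[0,0,0],[0,0,-0.25]],[1,[0,0,0],[0,0,-0.27]]]' && python3 lg.py && python3 -m inch '[[1,[0,0,0],[0,0,-0.02]],[1,[0,0,0],[0,0,-0.04]],[1,[0,0,0],[0,0,-0.06]],[1,[0,0,0],[0,0,-0.08]],[1,[0,0,0],[0,0,-0.10]],[1,[0,0,0],[0,0,-0.12]],[1,[0,0,0],[0,0,-0.14]],[1,[0,0,0],[0,0,-0.16]],[1,[0,0,0],[0,0,-0.18]],[1,[0,0,0],[0,0,-0.20]],[1,[0,0,0],[0,0,-0.215]],[1,[0,0,0],[0,0,-0.225]],[1,[0,0,0],[0,0,-0.23]],[1,[0,0,0],[0,0,-0.23]],[1,[0,0,0],[0,0,-0.23]]]' && python3 lg.py; python3 - <<'E'
from plan2 import *
step(*absl(hh,flip(M2,180)))
im,d=shot("side","s11");crop(im,(290,200,440,350),"s11c")
im,d=shot("top","t11");crop(im,(340,170,470,290),"t11c")
E
```

```text
t: 18.7
tcp_pos: [0.5267, -0.1815, 0.2508]
tool_rot: [0.933, 0.047, 0.357, 0.027]
force: [-0.6, -0.7, -3.1]
finger_gap: 0.268
t 18.7 q [-0.795  0.299  2.094  1.249  0.512 -0.387] p [ 0.5267 -0.1815  0.2508] F [-0.6 -0.7 -3.1] gap 0.268
t: 20.2
tcp_pos: [0.527, -0.1817, 0.2514]
tool_rot: [0.67, 0.65, 0.25, 0.256]
force: [0.3, 0.9, -3.4]
finger_gap: 0.265
t 20.2 q [-0.795  0.298  2.094  1.249  0.512 -1.825] p [ 0.527  -0.1817  0.2514] F [ 0.3  0.9 -3.4] gap 0.265
shift [0.029, 0.007, -0.011] turn [0.0003, -0.001, -0.0002] deg 0.4 dist 0.032
s11c (290, 200, 440, 350) scale 3.8666666666666667
t11c (340, 170, 470, 290) scale 4.833333333333333
```

View pics/s11c.png

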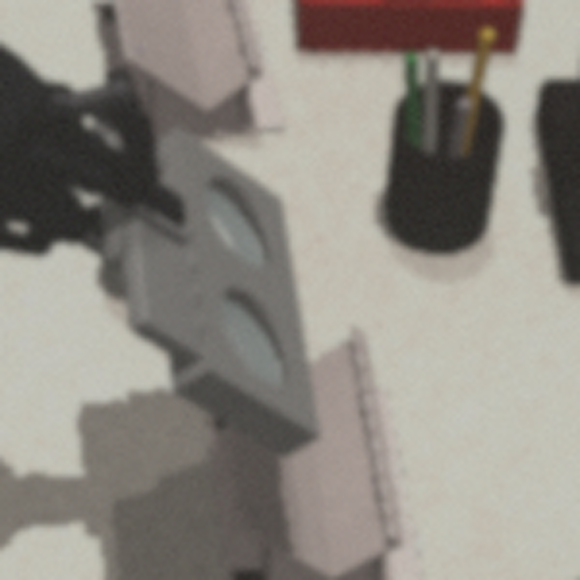

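View pics/t11c.png

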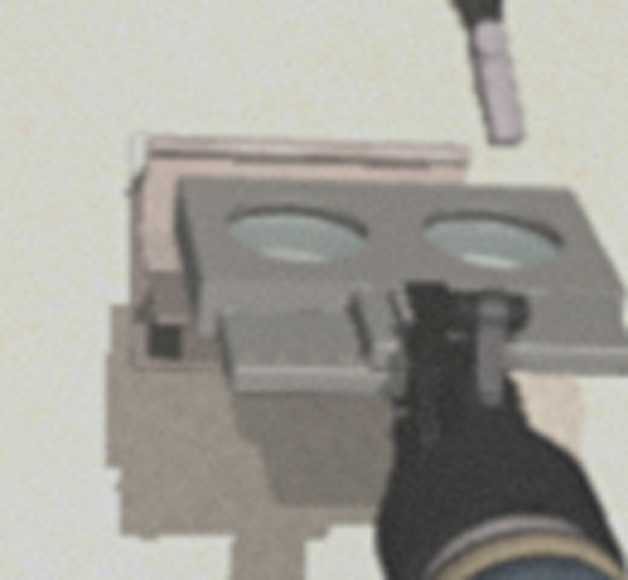

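```bash
python3 - <<'E'
from meas import *
from plan2 import *
s=sense();p,T=s["tcp_pos"],R.from_quat(s["tool_rot"]);F=T*hh[1].inv();c=p-F.apply(hh[0]);F2=F*R.from_rotvec([0,np.pi,0])
fr=(c+F2.apply([0,0,.012]),F2)
X=meas("top","t11",(370,470,200,255),fr);X2=meas("side","s11",(320,374,232,320),fr)
q=seg(flip(M1,180),8,1,None,hh);seg(flip(frame(L,.002,.012),180),5,1,q,hh)
E
```

```text
top N 1425 n offset -0.0027 normal err deg (y,up) [ 0.22 -0.28] y edges -0.0827 0.08 mid -0.0013 bottom -0.0468 inplane slope 0.27
side N 1281 n offset -0.0008 normal err deg (y,up) [ 0.04 -0.26] y edges -0.083 0.0833 mid 0.0001 bottom -0.0466 inplane slope 0.31
[1,[0.02,-0.06,0.10],[-0.001,0.001,-0.000]], z 0.24 [ 0.529 -0.18 ]
[1,[0.04,-0.13,0.19],[-0.002,0.002,-0.000]], z 0.229 [ 0.53  -0.178]
[1,[0.05,-0.21,0.28],[-0.002,0.003,-0.000]], z 0.218 [ 0.53  -0.177]
[1,[0.05,-0.29,0.36],[-0.002,0.003,-0.000]], z 0.206 [ 0.53  -0.176]
[1,[0.05,-0.37,0.44],[-0.002,0.002,-0.000]], z 0.194 [ 0.529 -0.176]
[1,[0.05,-0.47,0.52],[-0.002,0.002,0.000]], z 0.182 [ 0.527 -0.177]
[1,[0.04,-0.57,0.59],[-0.001,0.001,0.000]], z 0.17 [ 0.525 -0.178]
[1,[0.03,-0.68,0.66],[0.000,-0.001,-0.000]], z 0.157 [ 0.521 -0.179]
maxdq/row 0.088
[1,[-0.00,0.01,0.09],[-0.000,0.000,0.000]], z 0.151 [ 0.528 -0.179]
[1,[-0.00,0.01,0.19],[-0.000,0.000,0.000]], z 0.144 [ 0.534 -0.179]
[1,[-0.00,0.01,0.29],[-0.000,0.000,0.000]], z 0.137 [ 0.541 -0.18 ]
[1,[-0.00,0.01,0.38],[-0.000,0.000,0.000]], z 0.129 [ 0.547 -0.18 ]
[1,[0.00,0.00,0.48],[-0.000,0.000,0.000]], z 0.122 [ 0.553 -0.18 ]
maxdq/row 0.031
```

```bash
python3 -m inch '[[1,[0.02,-0.06,0.10],[-0.001,0.001,0]],[1,[0.04,-0.13,0.19],[-0.002,0.002,0]],[1,[0.05,-0.20,0.28],[-0.002,0.003,0]],[1,[0.05,-0.27,0.36],[-0.002,0.003,0]],[1,[0.05,-0.35,0.44],[-0.002,0.002,0]],[1,[0.05,-0.44,0.52],[-0.002,0.002,0]],[1,[0.04,-0.54,0.59],[-0.001,0.001,0]],[1,[0.03,-0.64,0.66],[0,-0.001,0]],[1,[0.03,-0.64,0.66],[0,-0.001,0]],[1,[0.03,-0.64,0.66],[0,-0.001,0]]]' && python3 lg.py; python3 - <<'E'
from plan2 import *
for n,u in((.005,.06),(.005,.012),(.001,.004)): step(*absl(hh,flip(frame(L,n,u),180)))
E
```

```text
t: 21.3
tcp_pos: [0.5244, -0.1791, 0.1605]
tool_rot: [0.67, 0.65, 0.248, 0.259]
force: [0.6, -0.4, -2.4]
finger_gap: 0.264
t 21.3 q [-0.791  0.52   2.193  1.858  0.499 -2.51 ] p [ 0.5244 -0.1791  0.1605] F [ 0.6 -0.4 -2.4] gap 0.264
shift [0.004, -0.017, 0.0] turn [0.0005, 0.0002, 0.0] deg 0.2 dist 0.017
shift [0.006, -0.017, 0.48] turn [0.0005, 0.0002, 0.0] deg 0.2 dist 0.481
shift [0.006, -0.058, 0.56] turn [0.0005, 0.0002, 0.0] deg 0.2 dist 0.563
```

```bash
python3 -m inch '[[1,[0.004,0,0.10],[0,0,0]],[1,[0.005,0,0.20],[0,0,0]],[1,[0.006,0,0.30],[0,0,0]],[1,[0.006,-0.01,0.40],[0,0,0]],[1,[0.006,-0.02,0.48],[0,0,0]],[1,[0.006,-0.04,0.52],[0,0,0]],[1,[0.006,-0.058,0.56],[0,0,0]],[1,[0.006,-0.058,0.56],[0,0,0]]]' && python3 lg.py; python3 - <<'E'
from plan2 import *
s=sense();print(frame(L)[1].inv().apply(s["force"]))
for n,u in((.001,.004),(0,0)): step(*absl(hh,flip(frame(L,n,u),180)))
im,d=shot("side","s12");crop(im,(290,230,440,380),"s12c")
E
```

```text
t: 22.1
tcp_pos: [0.5582, -0.1798, 0.1154]
tool_rot: [0.67, 0.649, 0.249, 0.26]
force: [2.0, 0.4, -3.8]
finger_gap: 0.261
t 22.1 q [-0.73   0.65   2.143  2.066  0.509 -2.683] p [ 0.5582 -0.1798  0.1154] F [ 2.   0.4 -3.8] gap 0.261
[ 0.4185252  -4.20470625 -1.04942429]
shift [0.001, -0.007, -0.001] turn [0.0009, 0.0002, 0.0001] deg 0.3 dist 0.007
shift [0.001, -0.017, 0.039] turn [0.0009, 0.0002, 0.0001] deg 0.3 dist 0.043
s12c (290, 230, 440, 380) scale 3.8666666666666667
```

View pics/s12c.png

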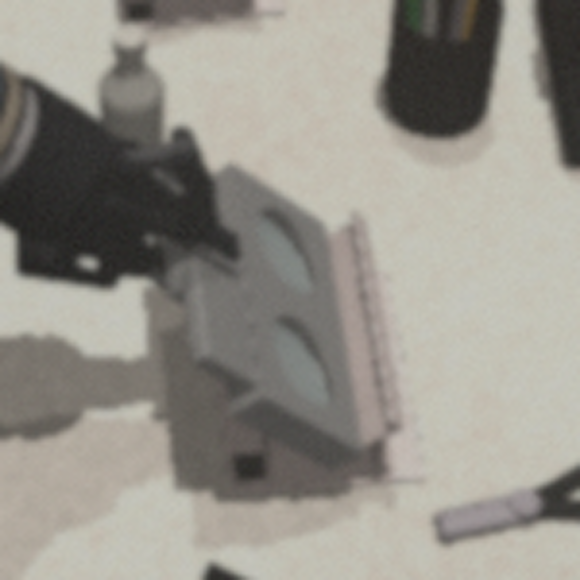

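```bash
python3 -m inch '[[1,[0,-0.005,0.015],[0,0,0]],[1,[0,-0.01,0.03],[0,0,0]],[1,[0,-0.01,0.03],[0,0,0]]]' >/dev/null&& python3 lg.py; python3 -m inch '[[1,[0,0,0.01],[0,0,0]],[1,[0,-0.005,0.015],[0,0,0]],[1,[0,-0.005,0.015],[0,0,0]]]'>/dev/null && python3 lg.py; python3 - <<'E'
from plan2 import *
s=sense();print(frame(L)[1].inv().apply(s["force"]))
for n,u in((0,0),): step(*absl(hh,flip(frame(L,n,u),180)))
E
```

```text
t 22.45 q [-0.728  0.656  2.14   2.078  0.512 -2.694] p [ 0.5598 -0.1801  0.1132] F [3.6 0.4 1. ] gap 0.265
t 22.75 q [-0.727  0.659  2.14   2.084  0.514 -2.7  ] p [ 0.5605 -0.1802  0.1124] F [ 1.4 -0.1  7.6] gap 0.262
[-0.01813155  4.69765102  6.08216015]
shift [0.004, -0.014, 0.001] turn [0.0013, 0.0004, 0.0001] deg 0.5 dist 0.014
```

```bash
python3 -m inch '[[0.5,[0,0,0],[0,0,0]],[0.3,[0,0,0],[0,0,0]],[0.1,[0,0,0],[0,0,0]],[-0.2,[0,0,0],[0,0,0]],[-0.2,[0,0,0],[0,0,0]],[-0.2,[0,0,0],[0,0,0]]]' && python3 lg.py && python3 -m inch '[[-0.2,[0,0,-0.1],[0,0,0]],[-0.2,[0,0,-0.3],[0,0,0]],[-0.2,[0,0,-0.5],[0,0,0]],[-0.2,[0,0,-0.7],[0,0,0]],[-0.2,[0,0,-0.9],[0,0,0]],[-0.2,[0,0,-0.9],[0,0,0]],[-0.2,[0,0,-0.9],[0,0,0]]]' && python3 lg.py; python3 - <<'E'
from meas import *
im,d=shot("side","s13");crop(im,(290,230,440,380),"s13c")
im,d=shot("top","t13");crop(im,(340,170,470,290),"t13c")
X=meas("top","t13",(366,450,205,250),frame(L,.012));X2=meas("side","s13",(328,396,270,355),frame(L,.012))
for X in(X,X2):
    t=X[X[:,1]>.055];print("tab y",np.percentile(t[:,0],[.5,99.5]).round(4),"top",np.percentile(t[:,1],99.5).round(4))
E
```

```text
t: 23.35
tcp_pos: [0.5591, -0.1795, 0.1105]
tool_rot: [0.67, 0.65, 0.248, 0.259]
force: [1.0, 0.6, 0.7]
finger_gap: 0.598
t 23.35 q [-0.727  0.661  2.141  2.083  0.511 -2.7  ] p [ 0.5591 -0.1795  0.1105] F [1.  0.6 0.7] gap 0.598
t: 24.05
tcp_pos: [0.4991, -0.1778, 0.1781]
tool_rot: [0.67, 0.649, 0.248, 0.26]
force: [0.5, -0.1, -0.8]
finger_gap: 0.599
t 24.05 q [-0.843  0.461  2.237  1.779  0.516 -2.472] p [ 0.4991 -0.1778  0.1781] F [ 0.5 -0.1 -0.8] gap 0.599
s13c (290, 230, 440, 380) scale 3.8666666666666667
t13c (340, 170, 470, 290) scale 4.833333333333333
top N 1627 n offset -0.0009 normal err deg (y,up) [0.15 0.16] y edges -0.0843 0.0796 mid -0.0023 bottom -0.049 inplane slope -0.9
side N 1565 n offset 0.0015 normal err deg (y,up) [-0.04  0.14] y edges -0.0839 0.0825 mid -0.0007 bottom -0.048 inplane slope 1.95
tab y [-0.0759  0.023 ] top 0.09
tab y [-0.0756  0.0238] top 0.0897
```

View pics/s13c.png

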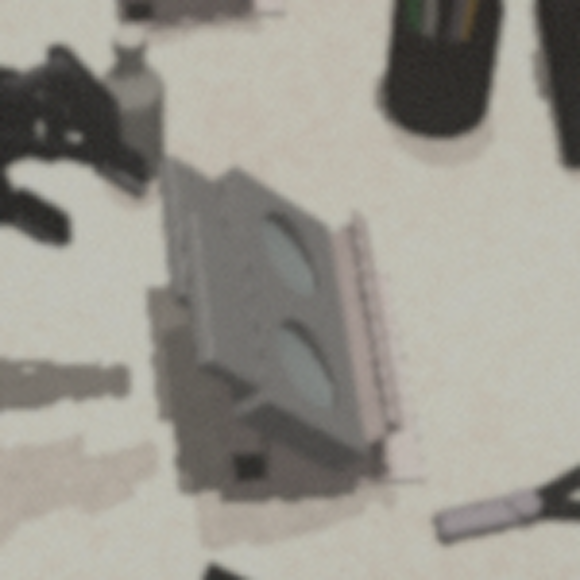

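View pics/t13c.png

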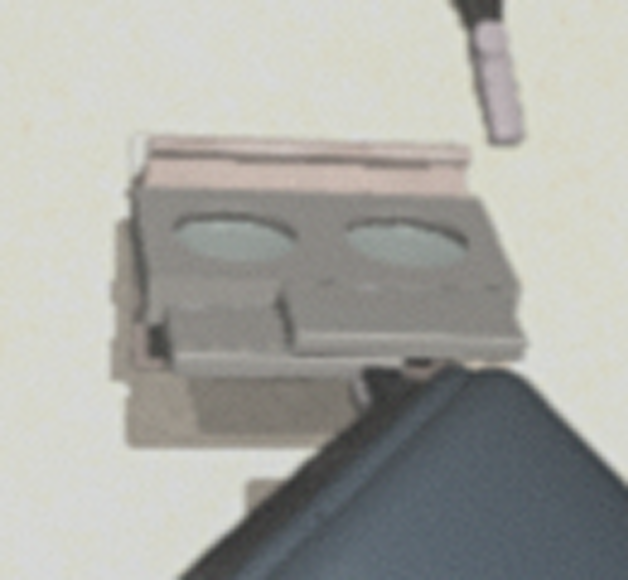

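```bash
python3 -m inch '[[0,[-0.03,0,0],[0,0,0.01]],[0,[-0.07,0,0],[0,0,0.03]],[0,[-0.12,0,0],[0,0,0.053]],[0,[-0.17,0,0],[0,0,0.076]],[0,[-0.22,0,0],[0,0,0.1]],[0,[-0.27,0,0],[0,0,0.123]],[0,[-0.32,0,0],[0,0,0.146]],[0,[-0.37,0,0],[0,0,0.17]],[0,[-0.42,0,0],[0,0,0.193]],[0,[-0.46,0,0],[0,0,0.216]],[0,[-0.49,0,0],[0,0,0.24]]]' && python3 -m inch '[[0,[0,0,0],[0,0,0.023]],[0,[0,0,0],[0,0,0.046]],[0,[0,0,0],[0,0,0.07]],[0,[0,0,0],[0,0,0.093]],[0,[0,0,0],[0,0,0.116]],[0,[0,0,0],[0,0,0.14]],[0,[0,0,0],[0,0,0.163]],[0,[0,0,0],[0,0,0.186]],[0,[0,0,0],[0,0,0.21]],[0,[0,0,0],[0,0,0.233]],[0,[0,0,0],[0,0,0.25]],[0,[0,0,0],[0,0,0.26]],[0,[0,0,0],[0,0,0.26]]]' && python3 lg.py; python3 - <<'E'
from plan import *
print("targets: tool at front tray tab");Lf=dict(c=L["c"],yaw=L["yaw"])
for u in(.16,.073): 
    p,T=pose(L,u,-.051,.006,-1);print(p.round(4),ik(p,T).round(2));step(p,T)
E
```

```text
t: 25.25
tcp_pos: [0.498, -0.2266, 0.1769]
tool_rot: [0.933, 0.013, 0.358, 0.018]
force: [0.3, -0.0, 0.3]
finger_gap: 0.499
t: 26.55
tcp_pos: [0.4979, -0.2262, 0.177]
tool_rot: [-0.65, 0.67, -0.259, 0.248]
force: [0.2, 0.1, 0.7]
finger_gap: 0.5
t 26.55 q [-0.936  0.477  2.174  1.603  0.553  0.775] p [ 0.4979 -0.2262  0.177 ] F [0.2 0.1 0.7] gap 0.5
targets: tool at front tray tab
[ 0.5042 -0.2308  0.1808] [-0.93  0.47  2.15  1.56  0.55  0.84]
shift [0.043, -0.074, 0.015] turn [-0.0001, -0.0004, 0.0006] deg 0.2 dist 0.087
[ 0.5624 -0.2326  0.1162] [-0.82  0.65  2.07  1.83  0.51  0.63]
shift [0.042, -0.073, 0.885] turn [-0.0001, -0.0004, 0.0006] deg 0.2 dist 0.889
```

```bash
python3 -m inch '[[0,[0.042,-0.073,0.01],[0,0,0]],[0,[0.042,-0.073,0.2],[0,0,0]],[0,[0.042,-0.073,0.45],[0,0,0]],[0,[0.042,-0.073,0.7],[0,0,0]],[0,[0.042,-0.073,0.87],[0,0,0]],[0,[0.042,-0.073,0.885],[0,0,0]],[0,[0.042,-0.073,0.885],[0,0,0]]]' && python3 lg.py; python3 - <<'E'
from plan import *
p,T=pose(L,.073,-.051,.006,-1);step(p,T)
im,d=shot("side","s14");crop(im,(290,230,440,380),"s14c")
E
```

```text
t: 27.25
tcp_pos: [0.562, -0.2324, 0.1163]
tool_rot: [-0.651, 0.67, -0.259, 0.248]
force: [0.2, 1.2, 0.4]
finger_gap: 0.501
t 27.25 q [-0.818  0.654  2.068  1.841  0.511  0.621] p [ 0.562  -0.2324  0.1163] F [0.2 1.2 0.4] gap 0.501
shift [0.002, -0.003, 0.004] turn [-0.0, -0.0003, 0.0007] deg 0.3 dist 0.005
s14c (290, 230, 440, 380) scale 3.8666666666666667
```

View pics/s14c.png

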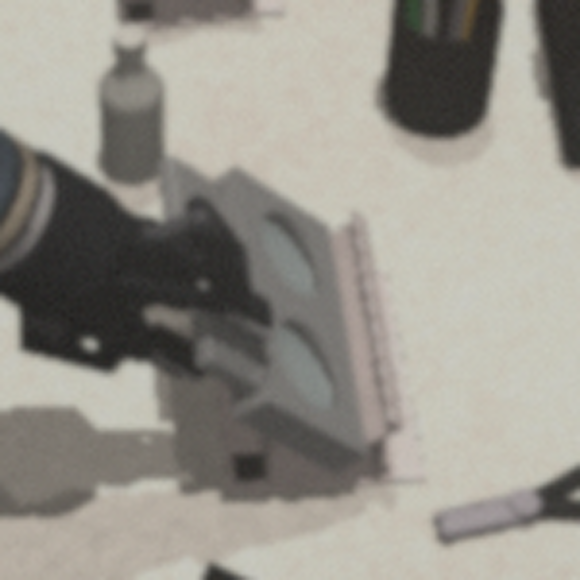

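```bash
python3 -m inch '[[0.3,[0,0,0],[0,0,0]],[0.5,[0,0,0],[0,0,0]],[0.65,[0,0,0],[0,0,0]],[0.8,[0,0,0],[0,0,0]],[1,[0,0,0],[0,0,0]],[1,[0,0,0],[0,0,0]],[1,[0,0,0],[0,0,0]]]' 60 && python3 lg.py; python3 - <<'E'
from plan import *
s=sense();p,T=s["tcp_pos"],R.from_quat(s["tool_rot"]);g=rel(p,T,frame(L,.012,0,-.001));pickle.dump((g[0],g[1].as_quat()),open("holdF.pkl","wb"));print(g[0],frame(L)[1].inv().apply(s["force"]),s["ft_torque"])
for n,u in((.03,.002),(.06,.02)): step(*absl(g,frame(L,.012+n,u,-.001)))
E
```

```text
t: 28.0
tcp_pos: [0.5619, -0.2333, 0.1178]
tool_rot: [-0.65, 0.67, -0.26, 0.248]
force: [-3.4, -0.5, 6.0]
finger_gap: 0.131
t 28.0 q [-0.819  0.651  2.069  1.842  0.512  0.621] p [ 0.5619 -0.2333  0.1178] F [-3.4 -0.5  6. ] gap 0.131
[-0.05062344  0.05586911 -0.00523164] [-0.6149853   6.76732294  1.52259886] [ 0.01272099  0.15091699 -0.07100841]
shift [0.001, -0.3, -0.019] turn [0.0, 0.0, -0.0] deg 0.0 dist 0.301
shift [0.003, -0.6, -0.199] turn [0.0, 0.0, -0.0] deg 0.0 dist 0.632
```

```bash
python3 -m inch '[[1,[0,-0.02,-0.01],[0,0,0]],[1,[0,-0.04,-0.01],[0,0,0]],[1,[0,-0.07,-0.015],[0,0,0]],[1,[0,-0.11,-0.02],[0,0,0]],[1,[0,-0.15,-0.05],[0,0,0]],[1,[0,-0.22,-0.12],[0,0,0]],[1,[0,-0.32,-0.22],[0,0,0]],[1,[0,-0.45,-0.32],[0,0,0]],[1,[0,-0.58,-0.42],[0,0,0]],[1,[0,-0.6,-0.44],[0,0,0]]]' && python3 lg.py; python3 - <<'E'
from plan import *
im,d=shot("side","s15");crop(im,(290,230,440,380),"s15c")
im,d=shot("top","t15");crop(im,(340,170,470,290),"t15c")
E
```

```text
t: 29.0
tcp_pos: [0.5782, -0.2334, 0.192]
tool_rot: [-0.65, 0.669, -0.261, 0.248]
force: [0.1, 0.4, -1.2]
finger_gap: 0.126
t 29.0 q [-0.792  0.494  1.993  1.438  0.482  1.103] p [ 0.5782 -0.2334  0.192 ] F [ 0.1  0.4 -1.2] gap 0.126
s15c (290, 230, 440, 380) scale 3.8666666666666667
t15c (340, 170, 470, 290) scale 4.833333333333333
```

View pics/s15c.png

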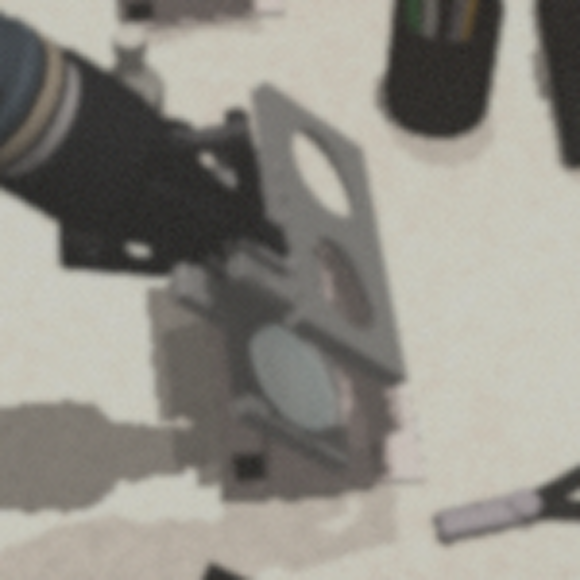

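View pics/t15c.png

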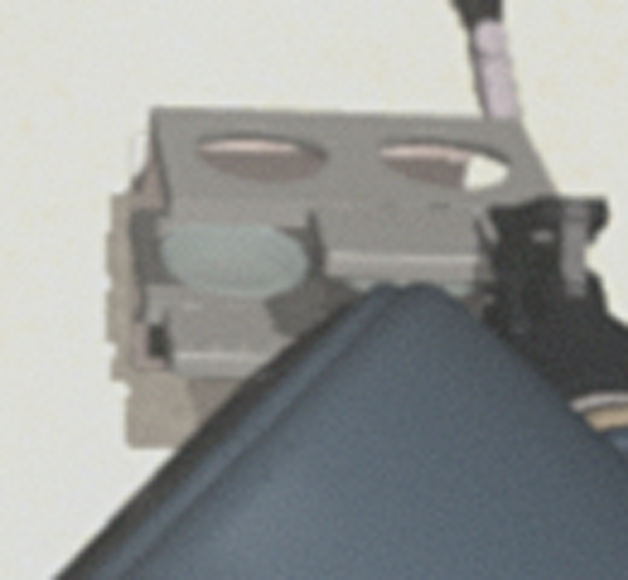

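```bash
cat > plan3.py <<'E'
from plan import *
a,b=pickle.load(open("holdF.pkl","rb"));g=(a,R.from_quat(b))
V=dict(F0=up(frame(L,.06,.05),.07),F=up(frame(L,.03,.05),.09,0,.05),D=tiltF(up(frame(E,0,.08),.10,.02,-.18),6),C=tiltF(up(frame(E,0,.08),.07,0,-.08),12),B=tiltF(up(frame(E,.015,.08),.03),12),A=frame(E,.02,.04))
E
python3 - <<'E'
from plan3 import *
q0=sense()["q"]
for k,fr in V.items():
    q=ik(*absl(g,fr))
    for f in(.33,.67,1):
        x=q0+(q-q0)*f;P=check(x,g);print(k,x.round(2),"y",P[:,1].min().round(3),P[:,1].max().round(3),"zmin",P[:,2].min().round(3),"x",P[:,0].min().round(3),P[:,0].max().round(3))
    q0=q
print()
q=None
for k,N in zip(V,(4,4,7,6,6,9)): q=seg(V[k],N,1,q,g)
E
```

```text
F0 [-0.8   0.45  1.98  1.34  0.5   1.21] y -0.266 -0.1 zmin 0.135 x 0.547 0.65
F0 [-0.81  0.4   1.97  1.23  0.52  1.33] y -0.265 -0.1 zmin 0.158 x 0.543 0.645
F0 [-0.81  0.35  1.96  1.13  0.55  1.44] y -0.266 -0.1 zmin 0.178 x 0.536 0.639
F [-0.8   0.34  1.99  1.16  0.53  1.42] y -0.249 -0.083 zmin 0.179 x 0.53 0.633
F [-0.78  0.32  2.03  1.19  0.51  1.4 ] y -0.232 -0.066 zmin 0.179 x 0.522 0.625
F [-0.76  0.3   2.06  1.22  0.49  1.38] y -0.215 -0.049 zmin 0.178 x 0.514 0.617
D [-0.73  0.27  2.11  1.23  0.52  1.37] y -0.169 -0.003 zmin 0.18 x 0.501 0.601
D [-0.69  0.23  2.16  1.24  0.54  1.36] y -0.125 0.046 zmin 0.182 x 0.483 0.588
D [-0.66  0.2   2.2   1.25  0.56  1.35] y -0.083 0.092 zmin 0.184 x 0.463 0.572
C [-0.6   0.23  2.24  1.37  0.55  1.26] y -0.05 0.129 zmin 0.173 x 0.459 0.571
C [-0.54  0.25  2.28  1.48  0.54  1.17] y -0.018 0.164 zmin 0.161 x 0.452 0.566
C [-0.48  0.28  2.31  1.6   0.53  1.08] y 0.01 0.195 zmin 0.149 x 0.442 0.557
B [-0.39  0.31  2.31  1.77  0.5   0.98] y 0.037 0.222 zmin 0.143 x 0.451 0.567
B [-0.29  0.35  2.31  1.95  0.47  0.88] y 0.064 0.249 zmin 0.13
[... 2185 characters left out ...]
495 0.109]
[1,[-0.72,0.09,0.48],[-0.000,0.000,0.000]], z 0.201 [0.494 0.122]
maxdq/row 0.088
[1,[-0.01,-0.04,0.07],[0.002,0.003,0.000]], z 0.198 [0.501 0.125]
[1,[-0.01,-0.06,0.13],[0.004,0.006,0.000]], z 0.195 [0.506 0.127]
[1,[-0.01,-0.07,0.19],[0.005,0.010,0.000]], z 0.191 [0.511 0.128]
[1,[-0.01,-0.07,0.25],[0.006,0.013,0.000]], z 0.187 [0.515 0.129]
[1,[-0.01,-0.05,0.31],[0.006,0.017,0.000]], z 0.181 [0.517 0.13 ]
[1,[-0.00,-0.02,0.37],[0.005,0.021,0.000]], z 0.175 [0.519 0.131]
[1,[-0.00,0.02,0.42],[0.004,0.025,0.000]], z 0.168 [0.519 0.132]
[1,[0.00,0.08,0.47],[0.002,0.029,0.000]], z 0.161 [0.518 0.133]
[1,[-0.00,0.15,0.52],[-0.000,0.033,-0.000]], z 0.153 [0.516 0.134]
maxdq/row 0.114
```

```bash
python3 -m inch '[[1,[0,-0.11,-0.14],[0.001,-0.001,0]],[1,[0,-0.20,-0.28],[0.001,-0.001,0]],[1,[0,-0.28,-0.43],[0.001,-0.001,0]],[1,[0,-0.35,-0.58],[0,0,0]]]' && python3 -m inch '[[1,[-0.13,0.04,-0.04],[0,0,0]],[1,[-0.25,0.08,-0.08],[0,0,0]],[1,[-0.38,0.13,-0.12],[0,0,0]],[1,[-0.50,0.18,-0.16],[0,0,0]]]' && python3 -m inch '[[1,[-0.19,0.03,-0.05],[0,-0.004,-0.001]],[1,[-0.37,0.07,-0.10],[0,-0.007,-0.003]],[1,[-0.56,0.10,-0.15],[0,-0.011,-0.004]],[1,[-0.74,0.15,-0.20],[0,-0.014,-0.005]],[1,[-0.92,0.19,-0.26],[0,-0.018,-0.007]]]' && python3 lg.py; python3 - <<'E'
from plan3 import *
q=None
for k,N in (("D",2),("C",6)): q=seg(V[k],N,1,q,g)
E
```

```text
t: 29.5
tcp_pos: [0.5634, -0.2319, 0.2554]
tool_rot: [-0.65, 0.67, -0.258, 0.248]
force: [0.2, -1.0, -1.6]
finger_gap: 0.128
t: 29.9
tcp_pos: [0.5405, -0.1793, 0.2545]
tool_rot: [-0.65, 0.67, -0.258, 0.248]
force: [-0.1, 0.6, -1.1]
finger_gap: 0.133
t: 30.4
tcp_pos: [0.5125, -0.0869, 0.2622]
tool_rot: [0.679, -0.64, 0.227, -0.28]
force: [-0.0, -0.7, -1.4]
finger_gap: 0.129
t 30.4 q [-0.685  0.229  2.167  1.248  0.545  1.349] p [ 0.5125 -0.0869  0.2622] F [-0.  -0.7 -1.4] gap 0.129
[1,[-0.17,0.04,-0.04],[-0.000,-0.003,-0.001]], z 0.264 [ 0.506 -0.07 ]
[1,[-0.35,0.08,-0.09],[-0.000,-0.007,-0.002]], z 0.265 [ 0.498 -0.053]
maxdq/row 0.019
[1,[-0.17,0.04,0.06],[0.001,-0.003,-0.000]], z 0.259 [ 0.498 -0.036]
[1,[-0.33,0.08,0.12],[0.001,-0.007,-0.000]], z 0.254 [ 0.496 -0.019]
[1,[-0.49,0.13,0.17],[0.001,-0.009,-0.000]], z 0.248 [ 0.494 -0.003]
[1,[-0.64,0.18,0.21],[0.001,-0.012,-0.000]], z 0.242 [0.491 0.012]
[1,[-0.79,0.24,0.25],[0.001,-0.015,-0.000]], z 0.236 [0.487 0.027]
[1,[-0.94,0.31,0.28],[0.000,-0.017,0.000]], z 0.231 [0.483 0.042]
maxdq/row 0.058
```

```bash
python3 -m inch '[[1,[-0.17,0.04,-0.04],[0,-0.003,-0.001]],[1,[-0.35,0.08,-0.09],[0,-0.007,-0.002]]]' && python3 -m inch '[[1,[-0.17,0.04,0.06],[0.001,-0.003,0]],[1,[-0.33,0.08,0.12],[0.001,-0.007,0]],[1,[-0.49,0.13,0.17],[0.001,-0.009,0]],[1,[-0.64,0.18,0.21],[0.001,-0.012,0]],[1,[-0.79,0.24,0.25],[0.001,-0.015,0]],[1,[-0.94,0.31,0.28],[0,-0.017,0]]]' && python3 -m inch '[[1,[-0.12,-0.02,0.09],[0.001,0,0]],[1,[-0.24,-0.03,0.17],[0.002,-0.001,0]],[1,[-0.36,-0.03,0.25],[0.002,-0.001,0]],[1,[-0.48,0,0.33],[0.002,-0.001,0]],[1,[-0.60,0.04,0.41],[0.001,0,0]],[1,[-0.72,0.09,0.48],[0,0,0]],[1,[-0.72,0.09,0.48],[0,0,0]]]' && python3 lg.py; python3 - <<'E'
from plan3 import *
step(*absl(g,V["B"]))
q=None
for k,N in (("A",9),): q=seg(V[k],N,1,q,g)
im,d=shot("side","s16");crop(im,(260,130,420,370),"s16c")
im,d=shot("top","t16");crop(im,(340,170,470,290),"t16c")
E
```

```text
t: 30.6
tcp_pos: [0.498, -0.0533, 0.2653]
tool_rot: [0.687, -0.629, 0.214, -0.293]
force: [0.5, -0.1, -0.9]
finger_gap: 0.132
t: 31.2
tcp_pos: [0.4832, 0.0416, 0.2306]
tool_rot: [0.698, -0.613, 0.177, -0.326]
force: [0.1, 0.2, -2.0]
finger_gap: 0.129
t: 31.9
tcp_pos: [0.4935, 0.1235, 0.2001]
tool_rot: [0.698, -0.613, 0.176, -0.325]
force: [-0.0, -0.0, -1.4]
finger_gap: 0.132
t 31.9 q [-0.198  0.388  2.314  2.121  0.437  0.779] p [0.4935 0.1235 0.2001] F [-0.  -0.  -1.4] gap 0.132
shift [0.011, -0.005, -0.004] turn [0.0001, 0.0007, -0.0] deg 0.2 dist 0.012
[1,[-0.01,-0.04,0.07],[0.002,0.003,0.000]], z 0.198 [0.5   0.126]
[1,[-0.01,-0.06,0.13],[0.004,0.006,0.000]], z 0.195 [0.506 0.127]
[1,[-0.01,-0.07,0.19],[0.005,0.010,0.000]], z 0.191 [0.511 0.129]
[1,[-0.00,-0.07,0.25],[0.006,0.014,0.000]], z 0.187 [0.515 0.13 ]
[1,[0.00,-0.05,0.31],[0.006,0.018,0.000]], z 0.181 [0.518 0.131]
[1,[0.01,-0.02,0.37],[0.005,0.022,0.000]], z 0.175 [0.519 0.132]
[1,[0.01,0.02,0.42],[0.004,0.026,0.000]], z 0.168 [0.519 0.132]
[1,[0.01,0.08,0.47],[0.002,0.030,0.000]], z 0.161 [0.518 0.133]
[1,[0.01,0.15,0.51],[0.000,0.034,-0.000]], z 0.153 [0.516 0.134]
maxdq/row 0.114
s16c (260, 130, 420, 370) scale 2.4166666666666665
t16c (340, 170, 470, 290) scale 4.833333333333333
```

View pics/s16c.png

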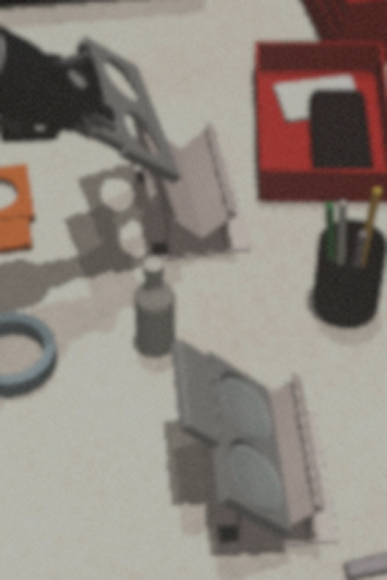

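View pics/t16c.png

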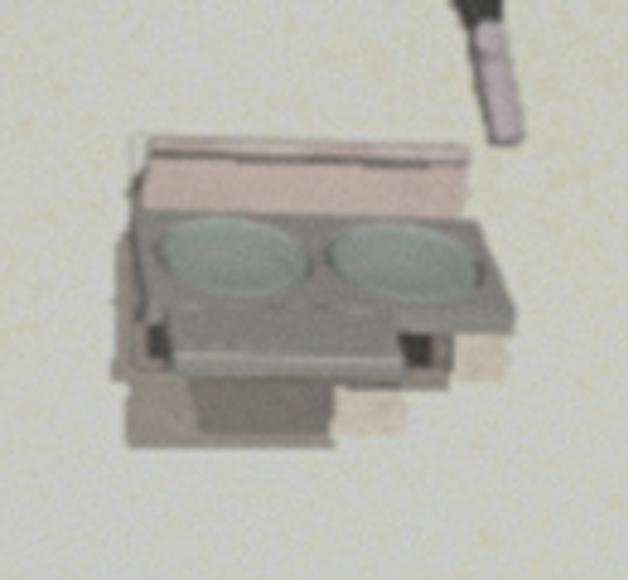

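```bash
python3 -m inch '[[1,[-0.01,-0.04,0.07],[0.002,0.003,0]],[1,[-0.01,-0.06,0.13],[0.004,0.006,0]],[1,[-0.01,-0.07,0.19],[0.005,0.010,0]],[1,[0,-0.07,0.25],[0.006,0.014,0]],[1,[0,-0.05,0.31],[0.006,0.018,0]],[1,[0.01,-0.02,0.37],[0.005,0.022,0]],[1,[0.01,0.02,0.42],[0.004,0.026,0]],[1,[0.01,0.08,0.47],[0.002,0.030,0]],[1,[0.01,0.15,0.51],[0,0.034,0]],[1,[0.01,0.15,0.51],[0,0.034,0]],[1,[0.01,0.15,0.51],[0,0.034,0]]]' && python3 lg.py; python3 - <<'E'
from meas import *
from plan3 import *
step(*absl(g,V["A"]))
im,d=shot("side","s17");crop(im,(260,130,420,290),"s17c")
im,d=shot("top","t17");crop(im,(180,180,330,300),"t17c")
s=sense();p,T=s["tcp_pos"],R.from_quat(s["tool_rot"]);F=T*g[1].inv();fr=(p-F.apply(g[0]),F)
X=meas("top","t17",(185,290,205,275),fr);X2=meas("side","s17",(295,362,165,240),fr)
for n,u in((.004,.008),(.001,.003)):step(*absl(g,frame(E,n,u)))
E
```

```text
t: 33.1
tcp_pos: [0.517, 0.132, 0.1539]
tool_rot: [0.674, -0.644, 0.251, -0.259]
force: [0.3, -0.1, -1.1]
finger_gap: 0.13
t 33.1 q [ 0.042  0.533  2.267  3.149  0.396 -0.011] p [0.517  0.132  0.1539] F [ 0.3 -0.1 -1.1] gap 0.13
shift [-0.019, 0.014, -0.0] turn [-0.0004, -0.0003, -0.0004] deg 0.2 dist 0.024
s17c (260, 130, 420, 290) scale 3.625
t17c (180, 180, 330, 300) scale 4.833333333333333
top N 1817 n offset -0.0011 normal err deg (y,up) [0.1  0.24] y edges -0.0824 0.0806 mid -0.0009 bottom -0.0888 inplane slope -5.03
side N 761 n offset 0.0018 normal err deg (y,up) [0.1 0.4] y edges -0.0846 0.0834 mid -0.0006 bottom -0.0885 inplane slope -4.41
shift [-0.023, 0.176, 0.32] turn [-0.0004, -0.0004, -0.0004] deg 0.3 dist 0.366
shift [-0.024, 0.207, 0.37] turn [-0.0004, -0.0004, -0.0004] deg 0.3 dist 0.424
```

View pics/s17c.png

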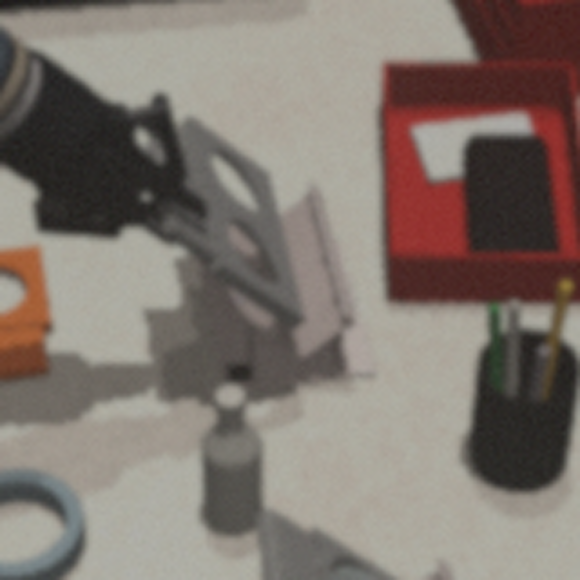

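```bash
python3 -m inch '[[1,[-0.01,0.05,0.08],[0,0,0]],[1,[-0.02,0.1,0.16],[0,0,0]],[1,[-0.03,0.14,0.23],[0,0,0]],[1,[-0.03,0.165,0.29],[0,0,0]],[1,[-0.03,0.176,0.32],[0,0,0]],[1,[-0.03,0.195,0.345],[0,0,0]],[1,[-0.03,0.205,0.37],[0,0,0]],[1,[-0.03,0.205,0.37],[0,0,0]]]' && python3 lg.py; python3 - <<'E'
from plan3 import *
s=sense();print(frame(E)[1].inv().apply(s["force"]))
for n,u in((.001,.003),(.0,.0)):step(*absl(g,frame(E,n,u)))
im,d=shot("side","s18");crop(im,(260,130,420,290),"s18c")
E
```

```text
t: 34.0
tcp_pos: [0.5261, 0.1356, 0.112]
tool_rot: [0.675, -0.644, 0.251, -0.258]
force: [-0.4, 0.0, -2.4]
finger_gap: 0.134
t 34.0 q [ 0.052  0.66   2.265  3.161  0.52  -0.014] p [0.5261 0.1356 0.112 ] F [-0.4  0.  -2.4] gap 0.134
[ 0.04204932 -1.55341619 -1.86868384]
shift [0.012, -0.007, -0.003] turn [-0.0002, -0.0003, -0.0003] deg 0.2 dist 0.014
shift [0.012, 0.003, 0.027] turn [-0.0002, -0.0003, -0.0003] deg 0.2 dist 0.029
s18c (260, 130, 420, 290) scale 3.625
```

View pics/s18c.png

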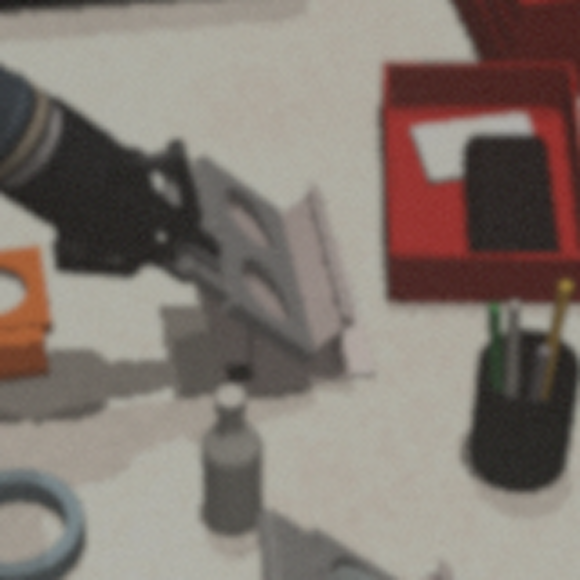

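```bash
for i in 1 2; do python3 -m inch '[[1,[0,0.003,0.01],[0,0,0]],[1,[0,0.005,0.02],[0,0,0]],[1,[0,0.005,0.02],[0,0,0]]]' >/dev/null; python3 lg.py; python3 - <<'E'
from plan3 import *
s=sense();print(frame(E)[1].inv().apply(s["force"]))
step(*absl(g,frame(E,0,0)))
E
done
```

```text
t 34.35 q [ 0.052  0.664  2.263  3.161  0.523 -0.014] p [0.5272 0.1357 0.1105] F [ 0.1 -0.6 -1.3] gap 0.131
[-0.5660067  -1.0221683  -0.75687126]
shift [0.012, 0.001, 0.009] turn [-0.0003, -0.0003, -0.0003] deg 0.2 dist 0.015
t 34.65 q [ 0.052  0.668  2.264  3.161  0.529 -0.014] p [0.5274 0.1356 0.1097] F [-6.1 -1.5  8.1] gap 0.132
[-1.18304516 10.12553614  0.81071241]
shift [0.011, -0.003, 0.002] turn [-0.0005, -0.0004, -0.0004] deg 0.3 dist 0.012
```

```bash
python3 -m inch '[[1,[0,0.01,-0.005],[0,0,0]],[0.7,[0,0.01,-0.005],[0,0,0]],[0.5,[0,0.01,-0.005],[0,0,0]],[0.2,[0,0.01,-0.005],[0,0,0]],[0,[0,0,-0.005],[0,0,0]],[0,[0,0,-0.005],[0,0,0]],[0,[0,0,-0.2],[0,0,0]],[0,[0,0,-0.4],[0,0,0]],[0,[0,0,-0.7],[0,0,0]],[0,[0,0,-1],[0,0,0]],[0,[0,0,-1],[0,0,0]]]' && python3 -m inch '[[0,[0,0,-0.2],[0,0,0]],[0,[0,-0.2,-0.4],[0,0,0]],[0,[0,-0.2,-0.4],[0,0,0]]]' && python3 lg.py; python3 - <<'E'
from meas import *
im,d=shot("side","s19");crop(im,(260,130,420,370),"s19c")
im2,d2=shot("top","t19");crop(im2,(180,170,460,290),"t19c")
X=meas("top","t19",(190,278,220,275),frame(E));X2=meas("side","s19",(303,362,170,236),frame(E))
print("left tray");meas("top","t19",(364,448,205,255),frame(L));meas("side","s19",(326,396,268,355),frame(L))
for cn,dd in(("top",d2),("side",d)):
    C=cloud(cn,dd);c,F=frame(L)
    X=F.inv().apply(C.reshape(-1,3)-c)
    for y0 in(-.039,.039):
        r=np.hypot(X[:,0]-y0,X[:,1])
        print(cn,y0,[(lo,hi,(np.median(X[(r>lo)&(r<hi)&(abs(X[:,2])<.03)][:,2])*1000).round(2),len(X[(r>lo)&(r<hi)])) for lo,hi in((0,.01),(.01,.02),(.02,.028),(.028,.032),(.037,.043))])
E
```

```text
t: 35.75
tcp_pos: [0.4582, 0.1333, 0.1843]
tool_rot: [0.675, -0.644, 0.251, -0.259]
force: [0.9, -0.4, -1.0]
finger_gap: 0.501
t: 36.05
tcp_pos: [0.4513, 0.1331, 0.229]
tool_rot: [0.674, -0.643, 0.254, -0.261]
force: [0.7, -0.8, -0.2]
finger_gap: 0.499
t 36.05 q [ 0.057  0.264  2.338  3.205  0.206 -0.056] p [0.4513 0.1331 0.229 ] F [ 0.7 -0.8 -0.2] gap 0.499
s19c (260, 130, 420, 370) scale 2.4166666666666665
t19c (180, 170, 460, 290) scale 2.7857142857142856
top N 1781 n offset -0.001 normal err deg (y,up) [0.07 0.67] y edges -0.082 0.0817 mid -0.0002 bottom -0.0485 inplane slope -0.73
side N 873 n offset 0.0019 normal err deg (y,up) [-0.14  0.56] y edges -0.0829 0.0846 mid 0.0009 bottom -0.057 inplane slope 5.43
left tray
top N 1748 n offset -0.0014 normal err deg (y,up) [-0.01 -0.18] y edges -0.0841 0.0794 mid -0.0024 bottom -0.0489 inplane slope 0.38
side N 1657 n offset 0.0009 normal err deg (y,up) [ 0.01 -0.09] y edges -0.0843 0.081 mid -0.0016 bottom -0.0478 inplane slope 1.33
top -0.039 [(0, 0.01, np.float64(-5.28), 113), (0.01, 0.02, np.float64(-4.33), 353), (0.02, 0.028, np.float64(-3.32), 451), (0.028, 0.032, np.float64(-2.52), 265), (0.037, 0.043, np.float64(-1.17), 576)]
top 0.039 [(0, 0.01, np.float64(-5.15), 121), (0.01, 0.02, np.float64(-4.18), 343), (0.02, 0.028, np.float64(-3.27), 469), (0.028, 0.032, np.float64(-2.38), 262), (0.037, 0.043, np.float64(-1.12), 535)]
side -0.039 [(0, 0.01, np.float64(-2.78), 108), (0.01, 0.02, np.float64(-1.89), 328), (0.02, 0.028, np.float64(-0.81), 437), (0.028, 0.032, np.float64(-0.43), 284), (0.037, 0.043, np.float64(1.23), 573)]
side 0.039 [(0, 0.01, np.float64(-2.86), 101), (0.01, 0.02, np.float64(-1.72), 295), (0.02, 0.028, np.float64(-0.53), 364), (0.028, 0.032, np.float64(-0.19), 236), (0.037, 0.043, np.float64(1.4), 405)]
```

View pics/s19c.png

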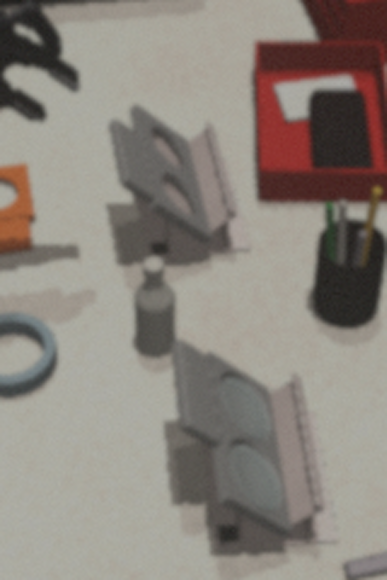

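View pics/t19c.png

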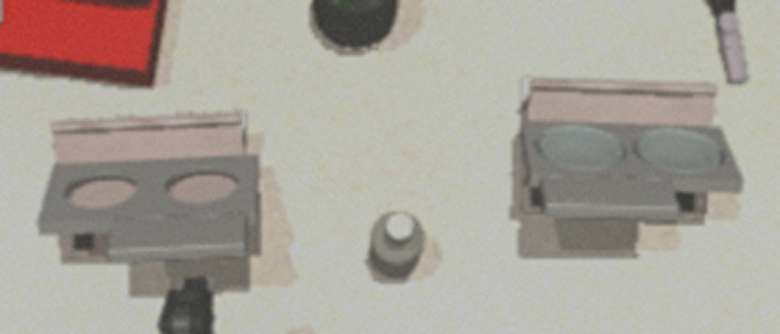

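```bash
python3 -c "
from station import *
sign_off();print(sense()['t'])"
```

```text
the job is handed in; nothing more can be done
the job is handed in; nothing more can be done
```

The job is done and handed in at about 36 s of the 72 s allowed; no verdict was reported.

**What I did:**
- I picked the empty tray by the outer half of its tab and laid it face down on the lens tray.
- I pinched both tabs on the middle line, lifted the pair, turned it half a turn and set it back on the same stand.
- I then took the emptied front tray alone by the outer half of its tab, lifted it off and stood it face down on the other stand.

**Last checks, from both cameras:**
- **Tray left behind:** it lies flat against the plate, with its tilt within 0.2° of what it should be. It sits about 2 mm to one side of where the lens tray first stood.
- **Lenses:** both are in their pockets with the hollow side up. The centres are about 4 mm below the tray's face and the rims about 1.3 mm below, the same for both and level.
- **Moved tray:** it stands within 1 mm sideways of where the empty tray started, on the ledge and against the plate.
- **Forces:** the highest I read between moves was about 29 N at the wrist, while seating the empty tray on the ledge.
- **Bystanders:** the bottle, pen pot, orange tray and the other things in the final pictures look unmoved.
- **Gripper:** it is clear of everything.

**What disagreed:** the two cameras differ by 2 to 3 mm out of the plate, which is within their calibration. The estimate of the trays' lower edges was upset by the ledge (up to about 5° of false tilt in the side view), so I relied on the plane fits and the contact forces instead.

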